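# Make up a batch of tubes on the sprung weigh rails

### The arm

A 6-joint arm with a two-finger parallel gripper is mounted at the origin on the work surface. World frame = base frame: x ahead of the robot, y to its left, z up, the work surface at z = 0. Lengths are in m, angles in rad, forces in N, time in s.
With the tool pointing down it reaches from about 0.3 to 0.775 m from the base axis. Payload 14.6 kg.
Tool frame: the origin (TCP) lies at the very end of the fingers, on their centre line; the grasp point (between the pads) lies 19 mm behind it; x points along the fingers, z is the direction in which the jaws open and shut, and the axes are right-handed (so a half turn about x gives the same grasp; the last joint's range is limited). The gripper opens to 85 mm and grips with 20 to 120 N. Pads are 22 mm wide; open, the fingers measure 114 mm over their backs; the gripper's body (76 mm by 85 mm) begins 54 mm behind the grasp point. The pads swing forward as they close: fully open they stand 13 mm farther back than shut.
Start: joints at [1.236, 0.3, 1.521, -0, 1.321, -0.067], TCP at [0.146, 0.53, 0.199] pointing down, gripper open.
Joint ranges: [-3.03, 3.03], [-0.79, 2.21], [0.23, 2.52], [-1.04, 4.18], [0, 3.07], [-2.55, 2.55]. Speed limits (rad/s): [2.22, 2.22, 2.57, 3.14, 3.14, 3.14].

### API

Orientations are given as a rotation vector (axis times angle).
In Python, from station import sensors, eyes, arm, nets gives the robot as it stands.
- The arm moves only by the tool drive_tool, never from a script. Its argument "targets" is a list of rows, each an object of numbers: "x", "y", "z": the shift along the tool's x, y, z in m; "ax", "ay", "az": the turn, a rotation vector about the tool's x, y, z in degrees; "claw": the closure in counts, from 0 (fully open) to 255 (shut). In form: [{"x": .., "y": .., "z": .., "ax": .., "ay": .., "az": .., "claw": ..}, ...]. A call has 1 to 20 rows; each row is the pose to reach, as a shift and turn from the pose commanded when the call began, along the tool's axes at that moment; what a row does not reach only later rows make up. A row lasts 1/8 s, in which the tool goes at most 62.5 mm and 10.7 degrees, less where a joint would pass 70% of its speed; a pose out of reach is approached as far as the arm can. A call with a gripper value outside its range is refused whole. The fingers move at their own pace and stop on an object; the grip force is fixed at half the most. Time passes only in rows, so rows that repeat a pose let the fingers close. It gives the time, the measured TCP pose, the force and the opening at its end, in the units of the state.
- sensors.sense(): the state, without advancing time (a new reading comes with each control period).
- eyes.camera(name): name is "scene" or "side" or "wrist"; returns the picture (384x512x3 uint8, red, green, blue); there is no depth.
- eyes.camera_model(name): a dict with "fx", "fy", "cx", "cy" (pixels), "R" (3x3) and "t" (3): a world point X has camera coordinates R X + t; the wrist camera has in their place "tool_from_camera" (4x4, takes a point from camera to tool coordinates, whose origin is the TCP and whose axes are the tool frame's). Camera axes: x right, y down, z forward; pixel columns grow to the right and rows downward; lengths in m; the calibration is good to about 2 mm. A picture is of the moment at which its call begins: read the wrist's pose just before it. camera_model takes no time and is no camera call.
- arm.job_done(): hands the job in, once; it reports no verdict.
Trained networks look in the newest picture that a camera, given by its name, has taken for a name from the list of things; names that differ only in an ending like _2 or _b are one class to them, and where a whole thing is asked for, a point or a joint stands for the part that bears it (a point fixed in the world has none). Each returns a list of dicts, best first, with "p" (0 to 1); they miss things now and then, are a little off and sometimes report something else, mostly with a low value. They report only what shows in the picture. A call takes as long as a camera call. They do not tell look-alikes from the thing itself.
- nets.find_in(label, camera): "point" ([column, row] in pixels, amid what is visible of it).
- nets.regions_of(label, camera): "pixels" (384x512 bool, what is visible of it) and "point" ([column, row] in pixels, amid what is visible of it).
- nets.tip_of(label, camera): "point" ([column, row] in pixels: a listed point, or the origin of a listed thing).
The state is a dict: "time": time; "joint_positions": joint angles; "qvel": joint speeds; "joint_torque": joint torques, N m; "position": TCP position; "orientation": TCP orientation; "contact_force": force on the tool from outside, world axes, zero at the start; "ft_torque": the same for the moment, N m; "finger_gap": finger opening in m.
Only numpy, scipy, OpenCV 4.12 (cv2) and the standard library are available. Lean on these libraries where they do the work, as an engineer would, in place of code of your own. Each camera call takes 0.05 s, during which the arm holds its last target.

### The job

First turn the load recorder's black knob counter-clockwise, back to its zero stop. Then make up the batch: lay square tubes squarely across the two narrow aluminium weigh rails, one in each place between the spacer pins and overhanging evenly at both ends, until the red pointer stands in the green band (four tubes, counting any that are already there), and lay every tube left over in the same way across the two yellow trestle rails. Leave the red magnet, the blue bottle and the yellow tape measure where they are.

Things in the scene. Friction and masses are not known exactly. Their poses are not given: they have to be found in the camera images.
- tube1: welded square steel tube length, 150 mm long (own x axis), 40 x 40 mm section (any of its four long sides may be down), copper-coloured band near each end, about 0.42 kg; origin at its centre. Lies on the table at the start, if present.
- tube2: welded square steel tube length, 150 mm long (own x axis), 40 x 40 mm section (any of its four long sides may be down), copper-coloured band near each end, about 0.42 kg; origin at its centre. Lies on the table at the start, if present.
- tube3: welded square steel tube length, 150 mm long (own x axis), 40 x 40 mm section (any of its four long sides may be down), copper-coloured band near each end, about 0.42 kg; origin at its centre. Lies on the table at the start, if present.
- tube4: welded square steel tube length, 150 mm long (own x axis), 40 x 40 mm section (any of its four long sides may be down), copper-coloured band near each end, about 0.42 kg; origin at its centre. Lies on the table at the start, if present.
- tube5: welded square steel tube length, 150 mm long (own x axis), 40 x 40 mm section (any of its four long sides may be down), copper-coloured band near each end, about 0.42 kg; origin at its centre. Lies on the table at the start, if present.
- tube6: welded square steel tube length, 150 mm long (own x axis), 40 x 40 mm section (any of its four long sides may be down), copper-coloured band near each end, about 0.42 kg; origin at its centre. Lies on the table at the start, if present.
- tube7: welded square steel tube length, 150 mm long (own x axis), 40 x 40 mm section (any of its four long sides may be down), copper-coloured band near each end, about 0.42 kg; origin at its centre. If present, already lies across the weigh rails at the start (batch begun).
- tube8: welded square steel tube length, 150 mm long (own x axis), 40 x 40 mm section (any of its four long sides may be down), copper-coloured band near each end, about 0.42 kg; origin at its centre. If present, already lies across the weigh rails at the start (batch begun).
- stand: blue base of the sprung weigh stand, 100 x 300 x 55 mm, fixed to the table; origin at the centre of its underside, y along the rails. A white scale plate with a green band is on its +x face, where the red pointer runs
- weigh_rails (a point): midway between the two aluminium weigh rails at their top faces, 120 mm up when empty; sinks with load; z up. Rails 12 mm wide, 340 mm long (y), centred at x = +-38 mm. Black pins (18 mm wide in y, 12 mm high) on each rail at y = 0, +-78, +-156 mm leave four places 60 mm wide centred at y = +-39, +-117 mm; a tube lies along x on both rails, down between pins
- scale (a joint): how far the weigh rails have sunk, m: 0 empty, about 0.009 more for each tube; the green band is 0.032 to 0.040, which is a batch of four tubes. The rails are sprung and move straight down
- trestle: fixed yellow storage trestle; origin at the centre of its underside, y along its rails
- rest_rails (a point): midway between the trestle's two narrow yellow rails, level with their top faces, 90 mm above the table; each rail is 12 mm wide and 340 mm long (y), centrelines at x = -38 and +38 mm; z up; the same pins and four places as on the weigh rails
- recorder: grey load recorder box, 100 x 72 x 80 mm, fixed; origin at the centre of its underside. The reset knob is on its top; a red mark on the top at its -x edge shows zero
- peak_grip (a point): point on the axis of the black reset knob, 117 mm above the table, at grip height (its x axis lies along the knob's grip bar). The bar is 46 mm long, 14 mm thick and stands from 94 to 124 mm above the table over a 48 mm disc; a white line on the bar marks its pointer end
- peak (a joint): angle of the peak-pointer reset knob, rad: 0 at the zero stop (bar along the recorder's x axis, white line at the red mark), growing clockwise seen from above; so it is reset by turning counter-clockwise, and stays where it is left
- magnet: red flat welding magnet, 70 x 70 x 16 mm, to be left alone; origin under its centre
- spray: blue bottle, 66 mm across, 190 mm tall, to be left alone; origin under its centre
- tape: yellow tape measure, 65 x 65 x 35 mm, to be left alone; origin under its centre
Mind the look-alikes: they are no part of the job. What is shaped like the tube5 but pink or purple is not meant.

How it is judged:
On the way, in this order (a step that is already met when the one before it is completed fails the run):
1. the reset knob is back at its zero stop (value of joint peak below 0.12 rad), for 0.2 s.
2. the weigh rails have sunk into the green band (value of joint scale between 0.032 and 0.04 m), for 0.3 s.
At the end, for the whole second after the job is handed in: Knob within 0.12 rad of its zero stop; weigh rails 32 to 40 mm down; every tube present at rest across the weigh rails or the trestle rails, middle within 20 mm of midway between the rails and 160 mm of their mid length, within 0.25 rad of square to them (all of step 2 and value of joint peak below 0.12 rad and ((x of tube1 in the frame of weigh_rails between -0.02 and 0.02 m and y of tube1 in the frame of weigh_rails between -0.16 and 0.16 m and z of tube1 in the frame of weigh_rails between 0.014 and 0.027 m and angle between the x axis of tube1 and the x axis of weigh_rails, either way round below 0.25 rad) or (x of tube1 in the frame of rest_rails between -0.02 and 0.02 m and y of tube1 in the frame of rest_rails between -0.16 and 0.16 m and z of tube1 in the frame of rest_rails between 0.014 and 0.027 m and angle between the x axis of tube1 and the x axis of rest_rails, either way round below 0.25 rad)) and ((x of tube2 in the frame of weigh_rails between -0.02 and 0.02 m and y of tube2 in the frame of weigh_rails between -0.16 and 0.16 m and z of tube2 in the frame of weigh_rails between 0.014 and 0.027 m and angle between the x axis of tube2 and the x axis of weigh_rails, either way round below 0.25 rad) or (x of tube2 in the frame of rest_rails between -0.02 and 0.02 m and y of tube2 in the frame of rest_rails between -0.16 and 0.16 m and z of tube2 in the frame of rest_rails between 0.014 and 0.027 m and angle between the x axis of tube2 and the x axis of rest_rails, either way round below 0.25 rad)) and ((x of tube3 in the frame of weigh_rails between -0.02 and 0.02 m and y of tube3 in the frame of weigh_rails between -0.16 and 0.16 m and z of tube3 in the frame of weigh_rails between 0.014 and 0.027 m and angle between the x axis of tube3 and the x axis of weigh_rails, either way round below 0.25 rad) or (x of tube3 in the frame of rest_rails between -0.02 and 0.02 m and y of tube3 in the frame of rest_rails between -0.16 and 0.16 m and z of tube3 in the frame of rest_rails between 0.014 and 0.027 m and angle between the x axis of tube3 and the x axis of rest_rails, either way round below 0.25 rad)) and ((x of tube4 in the frame of weigh_rails between -0.02 and 0.02 m and y of tube4 in the frame of weigh_rails between -0.16 and 0.16 m and z of tube4 in the frame of weigh_rails between 0.014 and 0.027 m and angle between the x axis of tube4 and the x axis of weigh_rails, either way round below 0.25 rad) or (x of tube4 in the frame of rest_rails between -0.02 and 0.02 m and y of tube4 in the frame of rest_rails between -0.16 and 0.16 m and z of tube4 in the frame of rest_rails between 0.014 and 0.027 m and angle between the x axis of tube4 and the x axis of rest_rails, either way round below 0.25 rad)) and ((x of tube5 in the frame of weigh_rails between -0.02 and 0.02 m and y of tube5 in the frame of weigh_rails between -0.16 and 0.16 m and z of tube5 in the frame of weigh_rails between 0.014 and 0.027 m and angle between the x axis of tube5 and the x axis of weigh_rails, either way round below 0.25 rad) or (x of tube5 in the frame of rest_rails between -0.02 and 0.02 m and y of tube5 in the frame of rest_rails between -0.16 and 0.16 m and z of tube5 in the frame of rest_rails between 0.014 and 0.027 m and angle between the x axis of tube5 and the x axis of rest_rails, either way round below 0.25 rad)) and ((x of tube6 in the frame of weigh_rails between -0.02 and 0.02 m and y of tube6 in the frame of weigh_rails between -0.16 and 0.16 m and z of tube6 in the frame of weigh_rails between 0.014 and 0.027 m and angle between the x axis of tube6 and the x axis of weigh_rails, either way round below 0.25 rad) or (x of tube6 in the frame of rest_rails between -0.02 and 0.02 m and y of tube6 in the frame of rest_rails between -0.16 and 0.16 m and z of tube6 in the frame of rest_rails between 0.014 and 0.027 m and angle between the x axis of tube6 and the x axis of rest_rails, either way round below 0.25 rad)) and ((x of tube7 in the frame of weigh_rails between -0.02 and 0.02 m and y of tube7 in the frame of weigh_rails between -0.16 and 0.16 m and z of tube7 in the frame of weigh_rails between 0.014 and 0.027 m and angle between the x axis of tube7 and the x axis of weigh_rails, either way round below 0.25 rad) or (x of tube7 in the frame of rest_rails between -0.02 and 0.02 m and y of tube7 in the frame of rest_rails between -0.16 and 0.16 m and z of tube7 in the frame of rest_rails between 0.014 and 0.027 m and angle between the x axis of tube7 and the x axis of rest_rails, either way round below 0.25 rad)) and ((x of tube8 in the frame of weigh_rails between -0.02 and 0.02 m and y of tube8 in the frame of weigh_rails between -0.16 and 0.16 m and z of tube8 in the frame of weigh_rails between 0.014 and 0.027 m and angle between the x axis of tube8 and the x axis of weigh_rails, either way round below 0.25 rad) or (x of tube8 in the frame of rest_rails between -0.02 and 0.02 m and y of tube8 in the frame of rest_rails between -0.16 and 0.16 m and z of tube8 in the frame of rest_rails between 0.014 and 0.027 m and angle between the x axis of tube8 and the x axis of rest_rails, either way round below 0.25 rad)) and linear speed of each of tube1, tube2, tube3, tube4, tube5, tube6, tube7, tube8 below 0.03 m/s); the robot touches nothing.
It fails at once if a tube from the table was taken away before the knob was reset (value of joint peak above 0.3 rad and distance of any of tube1, tube2, tube3, tube4, tube5, tube6 from where it was at the start of the episode above 0.12 m).
It fails at once if something that is none of the job's was pushed more than 60 mm or the bottle upset (distance of any of magnet, spray, tape from where it was at the start of the episode above 0.06 m or angle between spray's own z axis and vertical above 0.6 rad).
Of tube1, tube2, tube3, tube4, tube5, tube6 only 4 to 6 are there at a start; the rules pass over those that are not, and their reading is None.
Of tube7, tube8 only 1 to 2 are there at a start; the rules pass over those that are not, and their reading is None.
At some moment in a run one of tube1, tube2, tube3, tube4, tube5, tube6 may be knocked a few centimetres aside while the robot is not near it.
Once in a run the grip may slacken for a moment while it holds something.
It also fails if it takes over 210 s, if anything falls off the work surface, if the arm or the gripper's body presses on something with over 40 N, if the wrist force passes 120 N, or if a joint passes its speed limit or range.

## Working session

There is one attempt and no reset: what is moved stays moved. The work goes in short steps, Python scripts to look and compute and a tool call to move; the robot and the scene stay as the last step left them, time stands still between calls to the robot, and variables do not carry over. Pictures are saved under pics/ and viewed, and the job is handed in when it is done.

Besides the shell and the picture viewer there is one more tool, called after "Emit:" as name(argument=value, ...) on one line, values as JSON. drive_tool: Moves the arm, as the interface text tells. Its arguments: {"type":"object","properties":{"targets":{"type":"array"}},"required":["targets"]}

```bash
ls; mkdir -p pics
cat > h.py <<'E'
import numpy as np, cv2
from station import sensors, eyes, arm, nets
from scipy.spatial.transform import Rotation as Rn
def save(img,name,scale=1,crop=None):
    if crop: 
        c0,r0,c1,r1=crop; img=img[r0:r1,c0:c1]
    img=cv2.resize(img,None,fx=scale,fy=scale,interpolation=cv2.INTER_CUBIC)
    cv2.imwrite('pics/'+name,img[:,:,::-1])
def cam(name):
    m=eyes.camera_model(name)
    K=np.array([[m['fx'],0,m['cx']],[0,m['fy'],m['cy']],[0,0,1.]])
    if 'R' in m: return K,np.array(m['R']),np.array(m['t'])
    s=sensors.sense(); Rt=Rn.from_rotvec(s['orientation']).as_matrix(); p=np.array(s['position'])
    T=np.array(m['tool_from_camera']); Rwc=Rt@T[:3,:3]; c=Rt@T[:3,3]+p
    return K,Rwc.T,-Rwc.T@c
def ray(C,px,z):
    K,R,t=C; d=R.T@np.linalg.inv(K)@np.array([px[0],px[1],1.]); c=-R.T@t
    return c+d*(z-c[2])/d[2]
def proj(C,X):
    K,R,t=C; v=K@(R@np.asarray(X,float)+t); return v[:2]/v[2]
E
python3 - <<'E'
from h import *
s=sensors.sense(); print({k:np.round(v,3) for k,v in s.items()})
print(np.round(Rn.from_rotvec(s['orientation']).as_matrix(),3))
for n in ['scene','side','wrist']:
    im=eyes.camera(n); save(im,f'a_{n}.png',1.5); C=cam(n)
    print(n,C[0][0,0],np.round(-C[1].T@C[2],3))
E
```

```text
pics
{'time': np.float64(0.0), 'joint_positions': array([ 1.236,  0.3  ,  1.522, -0.   ,  1.321, -0.067]), 'qvel': array([ 0.002,  0.   , -0.001,  0.001, -0.002, -0.001]), 'joint_torque': array([-0.0000e+00, -5.4351e+01, -3.6180e+01, -0.0000e+00,  4.0000e-03,
        0.0000e+00]), 'position': array([0.145, 0.53 , 0.198]), 'orientation': array([-1.01 ,  1.325,  1.009]), 'contact_force': array([ 0.27 , -0.402, -0.074]), 'ft_torque': array([ 0.035,  0.01 , -0.008]), 'finger_gap': np.float64(0.086)}
[[-0.    -0.964  0.265]
 [-0.001  0.265  0.964]
 [-1.     0.    -0.001]]
scene 377.8582145792065 [ 1.086 -0.792  1.097]
side 408.50776253357145 [ 0.179 -0.945  1.096]
wrist 324.3517167639566 [0.067 0.551 0.374]
```

View pics/a_scene.png

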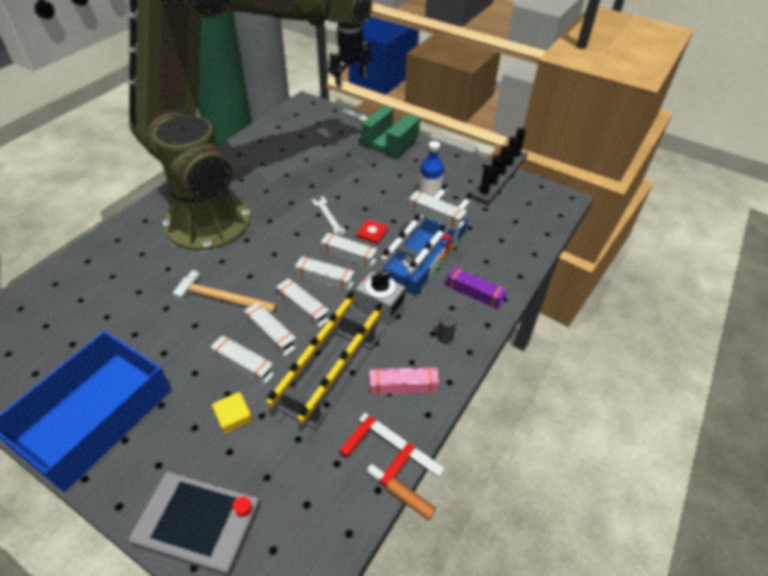

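View pics/a_side.png

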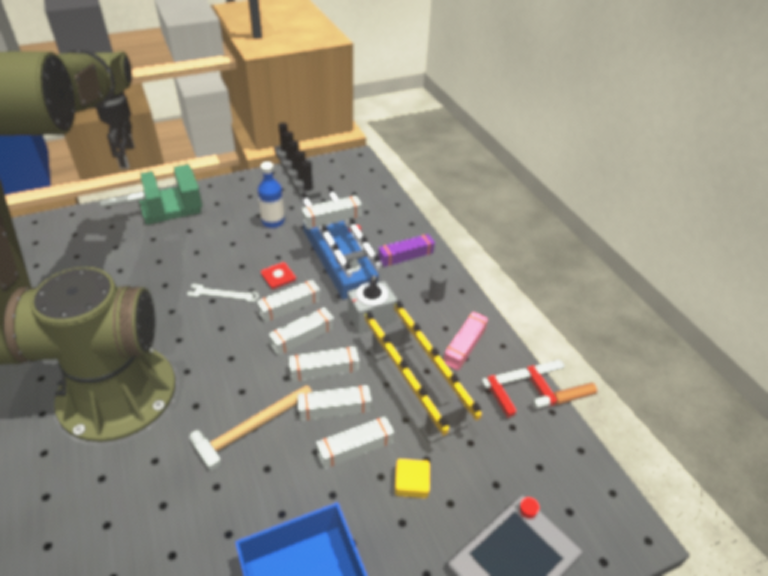

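View pics/a_wrist.png

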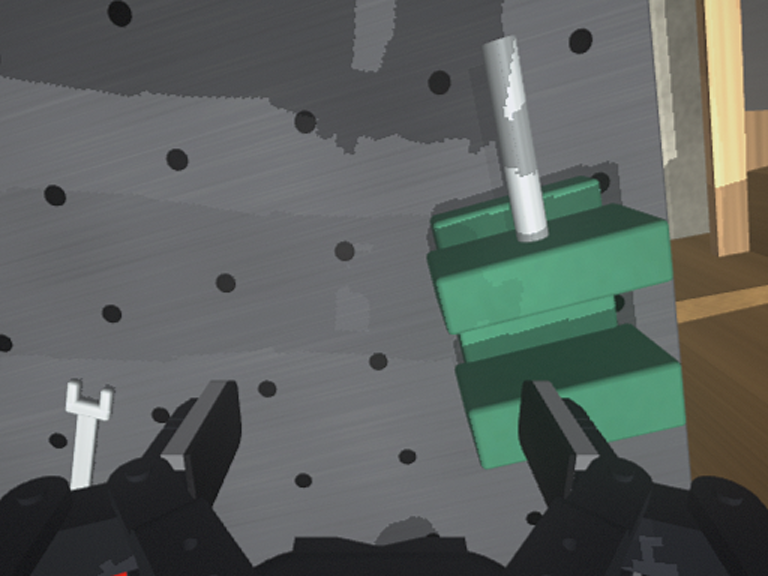

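Run:
```python
from h import *
ims={n:eyes.camera(n) for n in ['scene','side']}
save(ims['scene'],'b_scene.png',5,(215,115,330,215)); save(ims['side'],'b_side.png',5,(190,120,300,210))
zz={'tube1':.02,'stand':0,'trestle':0,'recorder':0,'peak_grip':.117,'magnet':0,'spray':0,'tape':0,'weigh_rails':.11,'rest_rails':.09}
for n in ims:
    C=cam(n)
    for l in zz:
        r=nets.tip_of(l,n)
        print(n,l,[(round(d['p'],2),np.round(d['point']).tolist(),np.round(ray(C,d['point'],zz[l])[:2],3).tolist()) for d in r if d['p']>.3])
```

```text
scene tube1 [(0.95, [220.0, 178.0], [0.422, 0.027]), (0.85, [319.0, 190.0], [0.778, 0.187]), (0.84, [164.0, 243.0], [0.444, -0.327]), (0.8, [232.0, 166.0], [0.42, 0.114]), (0.77, [200.0, 205.0], [0.443, -0.127]), (0.73, [294.0, 141.0], [0.555, 0.39]), (0.59, [265.0, 255.0], [0.757, -0.179])]
scene stand [(0.69, [281.0, 172.0], [0.595, 0.212])]
scene trestle [(0.56, [222.0, 247.0], [0.612, -0.222]), (0.41, [284.0, 148.0], [0.533, 0.346])]
scene recorder [(0.97, [254.0, 206.0], [0.604, -0.004]), (0.42, [256.0, 185.0], [0.55, 0.089]), (0.39, [219.0, 182.0], [0.418, 0.026])]
scene peak_grip [(0.54, [253.0, 185.0], [0.598, -0.008])]
scene magnet [(0.46, [248.0, 154.0], [0.422, 0.228])]
scene spray [(0.91, [291.0, 134.0], [0.512, 0.447])]
scene tape [(0.75, [156.0, 278.0], [0.505, -0.437]), (0.69, [288.0, 133.0], [0.495, 0.45])]
scene weigh_rails [(0.87, [283.0, 148.0], [0.585, 0.23])]
scene rest_rails [(0.71, [218.0, 232.0], [0.605, -0.23]), (0.51, [285.0, 168.0], [0.64, 0.153])]
side tube1 [(0.94, [272.0, 169.0], [0.772, 0.163]), (0.88, [234.0, 295.0], [0.419, -0.321]), (0.88, [312.0, 224.0], [0.777, -0.157]), (0.83, [216.0, 242.0], [0.437, -0.106]), (0.72, [195.0, 199.0], [0.432, 0.111]), (0.67, [226.0, 267.0], [0.431, -0.216]), (0.65, [221.0, 141.0], [0.646, 0.41]), (0.64, [201.0, 222.0], [0.417, -0.003])]
side stand [(0.72, [225.0, 170.0], [0.6, 0.25])]
side trestle [(0.69, [279.0, 256.0], [0.616, -0.229])]
side recorder [(0.63, [248.0, 210.0], [0.601, 0.004])]
side peak_grip [(0.61, [247.0, 186.0], [0.598, 0.013])]
side magnet [(0.51, [182.0, 184.0], [0.415, 0.231])]
side spray [(0.86, [182.0, 143.0], [0.489, 0.485])]
side tape [(0.75, [275.0, 320.0], [0.502, -0.431])]
side weigh_rails [(0.82, [225.0, 150.0], [0.6, 0.236]), (0.58, [275.0, 259.0], [0.555, -0.303])]
side rest_rails [(0.94, [276.0, 238.0], [0.601, -0.22])]
```

View pics/b_scene.png

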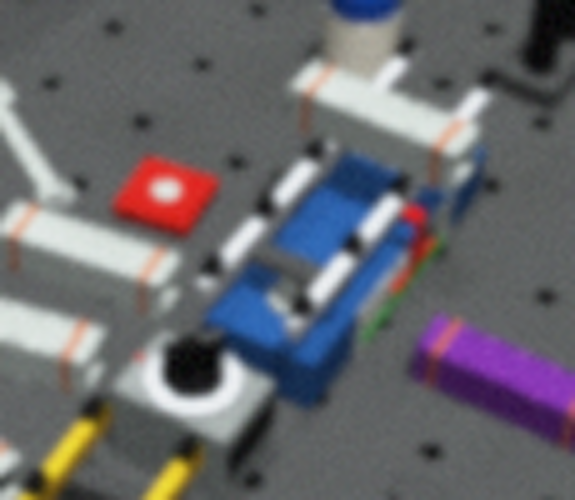

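View pics/b_side.png

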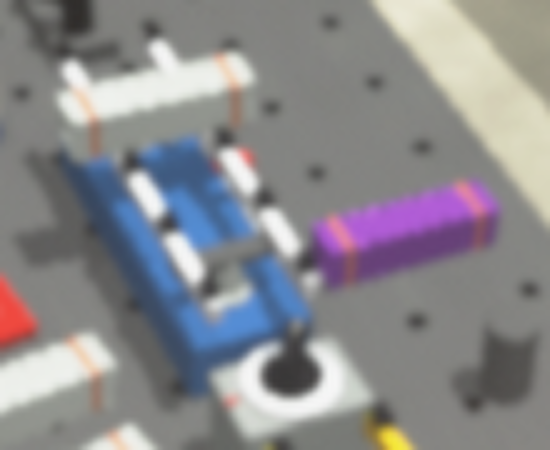

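```bash
cat >> h.py <<'E'
def move(p,psi_deg=None):
    """print shift/turn in tool frame for target TCP p and jaw yaw (mod 180, q6 range ok)"""
    s=sensors.sense(); R=Rn.from_rotvec(s['orientation']).as_matrix(); P=np.array(s['position'])
    d=R.T@(np.array(p)-P)
    cur=np.degrees(np.arctan2(R[1,2],R[0,2]))
    out=dict(x=round(d[0],4),y=round(d[1],4),z=round(d[2],4))
    if psi_deg is not None:
        best=None
        q1=s['joint_positions'][0]+np.arctan2(p[1],p[0])-np.arctan2(P[1],P[0])
        q6c=s['joint_positions'][5]
        for k in range(-3,4):
            t=psi_deg+180*k; ax=-(t-cur)
            q6=q1-(s['joint_positions'][0]-q6c)+np.radians(ax)
            if abs(q6)<2.3 and (best is None or abs(ax)<abs(best[0])): best=(ax,q6)
        out['ax']=round(best[0],2); out['q6']=round(best[1],2)
    print('at',np.round(P,4),'psi',round(cur,2),'tilt',np.round(R[:,0],4),'t',round(float(s['time']),2)); print('MOVE',out)
E
python3 - <<'E'
from h import *
m=eyes.camera_model('wrist'); T=np.array(m['tool_from_camera']); print(np.round(T,3), m['cx'],m['cy'])
C=cam('wrist')
for px in [(0,0),(511,0),(511,383),(0,383),(256,192)]: print(px,np.round(ray(C,px,0.0),3))
E
```

```text
[[-0.    -0.316  0.949 -0.176]
 [ 0.001 -0.949 -0.316  0.081]
 [ 1.     0.001  0.    -0.001]
 [ 0.     0.     0.     1.   ]] 252.80609921129167 191.72730611407047
(0, 0) [-0.079  0.325  0.   ]
(511, 0) [0.058 0.826 0.   ]
(511, 383) [0.585 0.815 0.   ]
(0, 383) [0.381 0.068 0.   ]
(256, 192) [0.189 0.522 0.   ]
```

Run:
```python
from h import *
move([.5,0,.35],90)
```

```text
at [0.1455 0.5304 0.199 ] psi 74.66 tilt [-0. -0. -1.] t 1.25
MOVE {'x': np.float64(-0.151), 'y': np.float64(-0.4822), 'z': np.float64(-0.4177), 'ax': np.float64(-15.34), 'q6': np.float64(-1.64)}
```

Emit:
drive_tool(targets=[{"x": -0.151,"y": -0.482,"z": -0.418,"ax": -15.3},{"x": -0.151,"y": -0.482,"z": -0.418,"ax": -15.3},{"x": -0.151,"y": -0.482,"z": -0.418,"ax": -15.3},{"x": -0.151,"y": -0.482,"z": -0.418,"ax": -15.3},{"x": -0.151,"y": -0.482,"z": -0.418,"ax": -15.3},{"x": -0.151,"y": -0.482,"z": -0.418,"ax": -15.3},{"x": -0.151,"y": -0.482,"z": -0.418,"ax": -15.3},{"x": -0.151,"y": -0.482,"z": -0.418,"ax": -15.3},{"x": -0.151,"y": -0.482,"z": -0.418,"ax": -15.3},{"x": -0.151,"y": -0.482,"z": -0.418,"ax": -15.3},{"x": -0.151,"y": -0.482,"z": -0.418,"ax": -15.3},{"x": -0.151,"y": -0.482,"z": -0.418,"ax": -15.3},{"x": -0.151,"y": -0.482,"z": -0.418,"ax": -15.3},{"x": -0.151,"y": -0.482,"z": -0.418,"ax": -15.3}])

```text
$.targets[0]: bad value
```

Run:
```python
from h import *
C=cam('wrist'); im=eyes.camera('wrist'); cv2.imwrite('w1.png',im[:,:,::-1]); np.save('w1C.npy',np.array(C,dtype=object),allow_pickle=True)
save(im,'c_wrist.png',1.5)
zz={'tube1':.02,'stand':0,'trestle':0,'recorder':0,'peak_grip':.117,'weigh_rails':.11,'rest_rails':.09,'magnet':0}
for l in zz:
    r=nets.tip_of(l,'wrist')
    print(l,[(round(d['p'],2),np.round(d['point']).tolist(),np.round(ray(C,d['point'],zz[l])[:2],3).tolist()) for d in r if d['p']>.3])
move([.5,0,.35],90)
```

```text
Traceback (most recent call last):
ValueError: could not broadcast input array from shape (3,3) into shape (3,)
```

Emit:
drive_tool(targets=[{"x": -0.151,"y": -0.482,"z": -0.418,"ax": -15.3,"ay": 0,"az": 0,"claw": 0},{"x": -0.151,"y": -0.482,"z": -0.418,"ax": -15.3,"ay": 0,"az": 0,"claw": 0},{"x": -0.151,"y": -0.482,"z": -0.418,"ax": -15.3,"ay": 0,"az": 0,"claw": 0},{"x": -0.151,"y": -0.482,"z": -0.418,"ax": -15.3,"ay": 0,"az": 0,"claw": 0},{"x": -0.151,"y": -0.482,"z": -0.418,"ax": -15.3,"ay": 0,"az": 0,"claw": 0},{"x": -0.151,"y": -0.482,"z": -0.418,"ax": -15.3,"ay": 0,"az": 0,"claw": 0},{"x": -0.151,"y": -0.482,"z": -0.418,"ax": -15.3,"ay": 0,"az": 0,"claw": 0},{"x": -0.151,"y": -0.482,"z": -0.418,"ax": -15.3,"ay": 0,"az": 0,"claw": 0},{"x": -0.151,"y": -0.482,"z": -0.418,"ax": -15.3,"ay": 0,"az": 0,"claw": 0},{"x": -0.151,"y": -0.482,"z": -0.418,"ax": -15.3,"ay": 0,"az": 0,"claw": 0},{"x": -0.151,"y": -0.482,"z": -0.418,"ax": -15.3,"ay": 0,"az": 0,"claw": 0},{"x": -0.151,"y": -0.482,"z": -0.418,"ax": -15.3,"ay": 0,"az": 0,"claw": 0},{"x": -0.151,"y": -0.482,"z": -0.418,"ax": -15.3,"ay": 0,"az": 0,"claw": 0}])

```text
time: 2.92
position: [0.4995, 0.0001, 0.3498]
orientation: [-1.208, 1.21, 1.209]
contact_force: [-0.3, 0.7, -0.0]
finger_gap: 0.0855
```

```bash
cat >> h.py <<'E'
def shot(name):
    C=cam('wrist'); im=eyes.camera('wrist'); cv2.imwrite(name+'.png',im[:,:,::-1]); np.savez(name+'.npz',K=C[0],R=C[1],t=C[2]); return C,im
def load(name):
    d=np.load(name+'.npz'); return (d['K'],d['R'],d['t']),cv2.imread(name+'.png')[:,:,::-1]
zz={'tube1':.02,'stand':0,'trestle':0,'recorder':0,'peak_grip':.117,'weigh_rails':.11,'rest_rails':.09,'magnet':0,'tape':0,'spray':0}
def tips(ls,C,n='wrist',th=.3):
    for l in ls:
        r=nets.tip_of(l,n)
        print(l,[(round(d['p'],2),np.round(d['point']).tolist(),np.round(ray(C,d['point'],zz[l])[:2],3).tolist()) for d in r if d['p']>th])
E
python3 - <<'E'
from h import *
C,im=shot('w1')
save(im,'c_wrist.png',1.5)
tips(['tube1','stand','trestle','recorder','peak_grip','weigh_rails','rest_rails'],C)
move([.5,0,.35],90)
E
```

```text
tube1 [(0.97, [161.0, 286.0], [0.767, -0.168]), (0.87, [179.0, 96.0], [0.435, -0.111]), (0.86, [352.0, 291.0], [0.778, 0.181]), (0.85, [325.0, 89.0], [0.425, 0.107]), (0.83, [455.0, 227.0], [0.649, 0.344]), (0.71, [38.0, 92.0], [0.429, -0.32]), (0.7, [253.0, 84.0], [0.418, -0.0]), (0.64, [106.0, 90.0], [0.427, -0.218])]
stand [(0.6, [386.0, 197.0], [0.602, 0.228])]
trestle [(0.82, [117.0, 199.0], [0.607, -0.234])]
recorder [(0.9, [253.0, 195.0], [0.598, -0.0]), (0.35, [397.0, 91.0], [0.429, 0.222])]
peak_grip [(0.78, [249.0, 222.0], [0.598, -0.006])]
weigh_rails []
rest_rails []
at [0.4996 0.     0.3501] psi 89.99 tilt [ 2.e-04 -0.e+00 -1.e+00] t 3.33
MOVE {'x': np.float64(0.0001), 'y': np.float64(-0.0004), 'z': np.float64(-0.0), 'ax': np.float64(-0.01), 'q6': np.float64(-1.64)}
```

View pics/c_wrist.png

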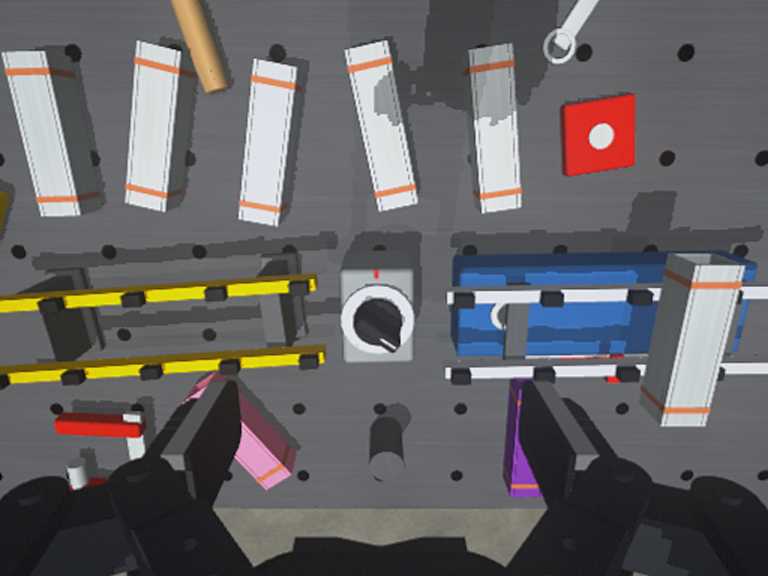

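Run:
```python
from h import *
C,im=load('w1')
save(im,'d.png',8,(222,172,282,247))
for X in [[.598,0,.124],[.6,0,.08],[.555,0,.08]]: print(proj(C,X))
```

```text
[253.10474251 224.29659137]
[253.07234893 213.32683878]
[253.08230733 184.26239219]
```

View pics/d.png

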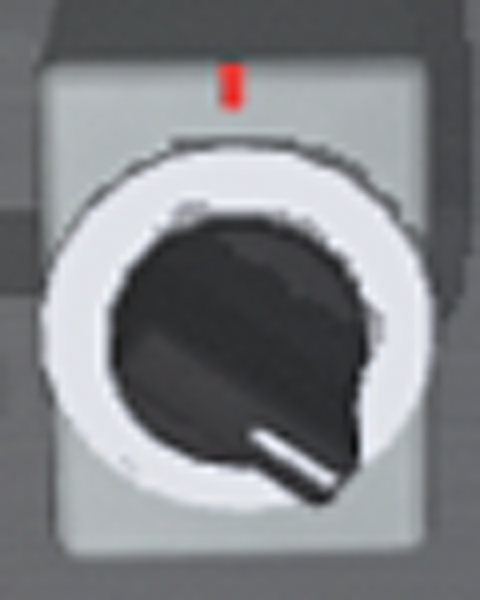

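Run:
```python
from h import *
C,im=load('w1')
print(ray(C,(251.75,212.6),.081), ray(C,(252,215),.094), ray(C,(251,179),.08))
a=ray(C,(254.25,226.6),.124);b=ray(C,(263.9,232.25),.124);print(a,b,np.degrees(np.arctan2(b[1]-a[1],b[0]-a[0])), np.hypot(*(b-a)[:2]))
ctr=ray(C,(252,215),.09); print(np.degrees(np.arctan2(b[1]-ctr[1],b[0]-ctr[0])))
# 4 recorder top corners at z=.08
for p in [(45,62),(428,60),(420,545),(68,550)]: print(np.round(ray(C,(222+p[0]/8,172+p[1]/8),.08),3))
```

```text
[ 0.59843569 -0.00195326  0.081     ] [ 0.59687651 -0.00155508  0.094     ] [ 0.54713533 -0.00297824  0.08      ]
[0.60139794 0.00155081 0.124     ] [0.60980397 0.01469935 0.124     ] 57.40869597656825 0.015605937318384448
55.27834320263026
[ 0.548 -0.036  0.08 ]
[0.548 0.032 0.08 ]
[0.644 0.033 0.08 ]
[ 0.645 -0.034  0.08 ]
```

Run:
```python
from h import *
move([.597,-.002,.15],-33)
```

```text
at [0.4996 0.     0.3501] psi 89.99 tilt [ 2.e-04 -0.e+00 -1.e+00] t 3.33
MOVE {'x': np.float64(0.2001), 'y': np.float64(-0.0973), 'z': np.float64(-0.002), 'ax': np.float64(122.99), 'q6': np.float64(0.5)}
```

Emit:
drive_tool(targets=[{"x": 0.2,"y": -0.0973,"z": -0.002,"ax": 123,"ay": 0,"az": 0,"claw": 110},{"x": 0.2,"y": -0.0973,"z": -0.002,"ax": 123,"ay": 0,"az": 0,"claw": 110},{"x": 0.2,"y": -0.0973,"z": -0.002,"ax": 123,"ay": 0,"az": 0,"claw": 110},{"x": 0.2,"y": -0.0973,"z": -0.002,"ax": 123,"ay": 0,"az": 0,"claw": 110},{"x": 0.2,"y": -0.0973,"z": -0.002,"ax": 123,"ay": 0,"az": 0,"claw": 110},{"x": 0.2,"y": -0.0973,"z": -0.002,"ax": 123,"ay": 0,"az": 0,"claw": 110},{"x": 0.2,"y": -0.0973,"z": -0.002,"ax": 123,"ay": 0,"az": 0,"claw": 110},{"x": 0.2,"y": -0.0973,"z": -0.002,"ax": 123,"ay": 0,"az": 0,"claw": 110},{"x": 0.2,"y": -0.0973,"z": -0.002,"ax": 123,"ay": 0,"az": 0,"claw": 110},{"x": 0.2,"y": -0.0973,"z": -0.002,"ax": 123,"ay": 0,"az": 0,"claw": 110},{"x": 0.2,"y": -0.0973,"z": -0.002,"ax": 123,"ay": 0,"az": 0,"claw": 110},{"x": 0.2,"y": -0.0973,"z": -0.002,"ax": 123,"ay": 0,"az": 0,"claw": 110},{"x": 0.2,"y": -0.0973,"z": -0.002,"ax": 123,"ay": 0,"az": 0,"claw": 110},{"x": 0.2,"y": -0.0973,"z": -0.002,"ax": 123,"ay": 0,"az": 0,"claw": 110}])

```text
time: 5.08
position: [0.597, -0.0023, 0.15]
orientation: [0.45, 1.524, -0.45]
contact_force: [-0.2, -0.3, 0.2]
finger_gap: 0.0486
```

Run:
```python
from h import *
C,im=shot('w2'); save(im,'e.png',1.5)
move([.597,-.002,.101],-33)
```

```text
at [ 0.597  -0.0023  0.15  ] psi -32.94 tilt [-0. -0. -1.] t 5.12
MOVE {'x': np.float64(0.049), 'y': np.float64(0.0002), 'z': np.float64(-0.0002), 'ax': np.float64(0.06), 'q6': np.float64(0.51)}
```

View pics/e.png

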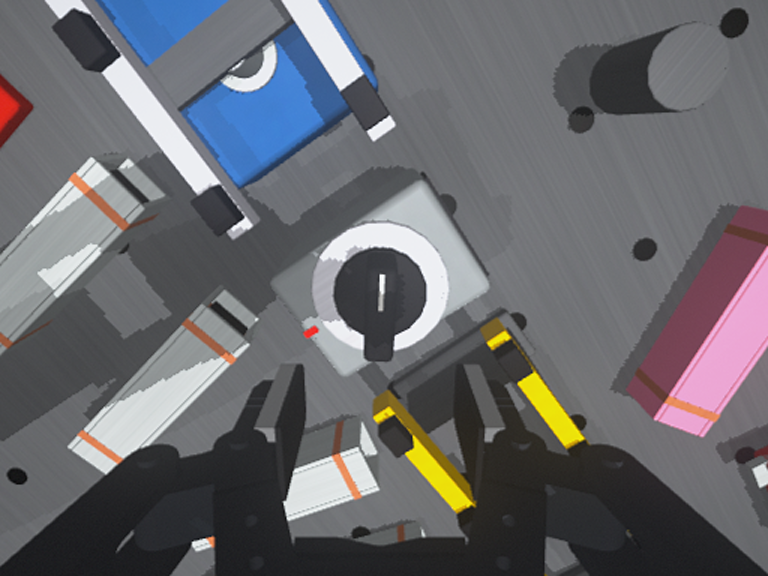

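Emit:
drive_tool(targets=[{"x": 0.03,"y": 0,"z": 0,"ax": 0,"ay": 0,"az": 0,"claw": 110},{"x": 0.049,"y": 0,"z": 0,"ax": 0,"ay": 0,"az": 0,"claw": 110},{"x": 0.049,"y": 0,"z": 0,"ax": 0,"ay": 0,"az": 0,"claw": 255},{"x": 0.049,"y": 0,"z": 0,"ax": 0,"ay": 0,"az": 0,"claw": 255},{"x": 0.049,"y": 0,"z": 0,"ax": 0,"ay": 0,"az": 0,"claw": 255},{"x": 0.049,"y": 0,"z": 0,"ax": 0,"ay": 0,"az": 0,"claw": 255},{"x": 0.049,"y": 0,"z": 0,"ax": 0,"ay": 0,"az": 0,"claw": 255},{"x": 0.049,"y": 0,"z": 0,"ax": 0,"ay": 0,"az": 0,"claw": 255}])

```text
time: 6.12
position: [0.5971, -0.0023, 0.1011]
orientation: [0.452, 1.523, -0.452]
contact_force: [-0.1, -0.9, 0.8]
finger_gap: 0.0002
```

Run:
```python
from h import *
C,im=shot('w3'); save(im,'f.png',1.5)
C2,_=load('w2')
for X in [[.597,-.002,.124],[.597,-.002,.094],[.597,-.002,.08]]: print(proj(C2,X)*1.5,proj(C,X)*1.5)
print(sensors.sense()['finger_gap'])
```

```text
[378.3349095 315.6687685] [377.91597849 367.25419194]
[378.42172668 293.64208287] [378.07187369 332.70234206]
[378.45569608 285.02358763] [378.13029944 319.75314417]
0.00017590007599516835
```

View pics/f.png

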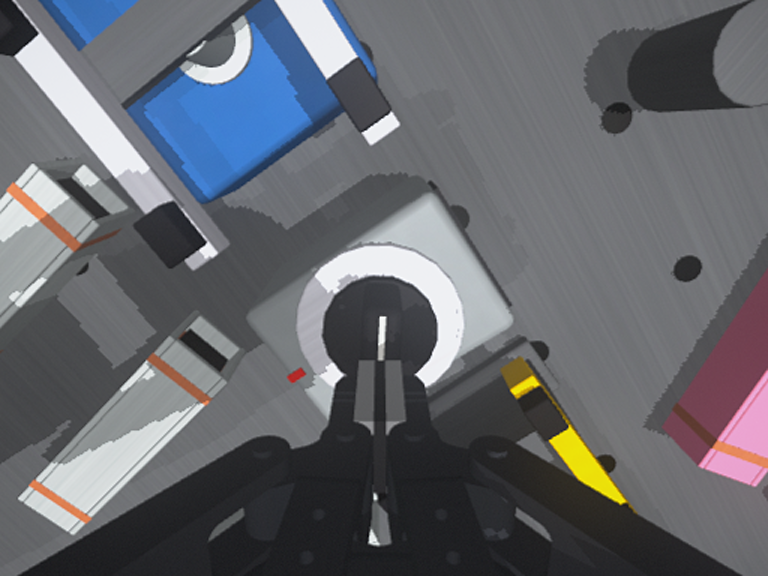

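Run:
```python
from h import *
C,im=load('w3'); m=eyes.camera_model('wrist'); T=np.linalg.inv(np.array(m['tool_from_camera']));K=C[0]
for x in [(0,.011,0),(0,-.011,0),(-.019,.011,0),(-.038,.011,0),(0,0,.01),(-.019,0,.0)]:
    v=K@(T[:3,:3]@np.array(x)+T[:3,3]); print(x,v[:2]/v[2]*1.5)
save(im,'g.png',6,(200,170,310,260))
```

```text
(0, 0.011, 0) [378.6975971  314.52143531]
(0, -0.011, 0) [378.6755447  365.49768621]
(-0.019, 0.011, 0) [378.65895376 334.4450093 ]
(-0.038, 0.011, 0) [378.61117851 359.07678019]
(0, 0, 0.01) [404.00791914 340.48356708]
(-0.019, 0, 0.0) [378.64733568 362.68367023]
```

View pics/g.png

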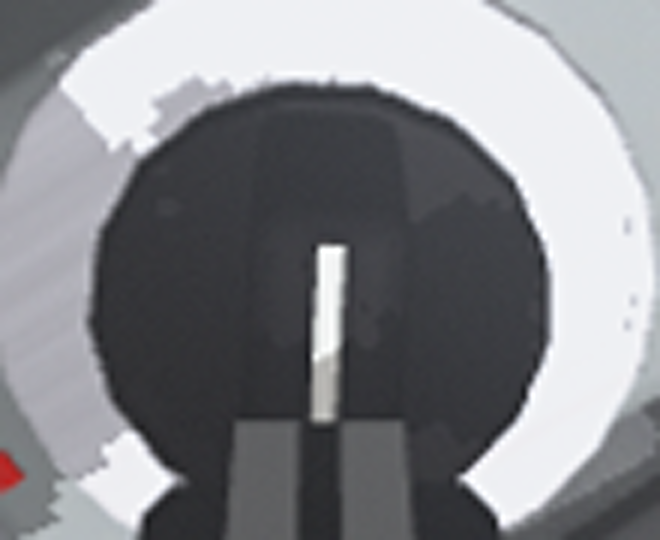

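Run:
```python
from h import *
for n in ['scene','side']:
    C=cam(n); im=eyes.camera(n).copy()
    a=proj(C,[.597,-.002,.101]); b=proj(C,[.597,-.002,.124]); c=proj(C,sensors.sense()['position']); print(n,a,b,c)
    c0,r0=int(a[0])-35,int(a[1])-50
    save(im,f'h_{n}.png',8,(c0,r0,c0+70,r0+70)); print((a-[c0,r0])*8)
```

```text
scene [253.5435933  186.68088826] [253.64886874 182.2750436 ] [253.50601493 186.7436982 ]
[284.34874642 405.44710606]
side [248.21574355 191.97649094] [248.34148527 187.20629164] [248.26209164 192.02867776]
[281.72594843 407.81192754]
```

View pics/h_scene.png

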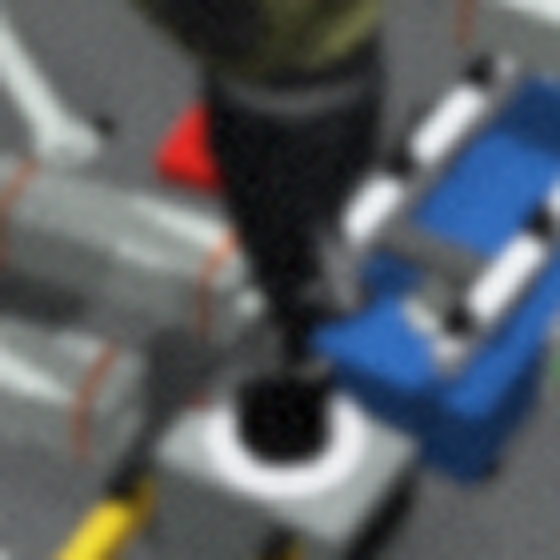

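View pics/h_side.png

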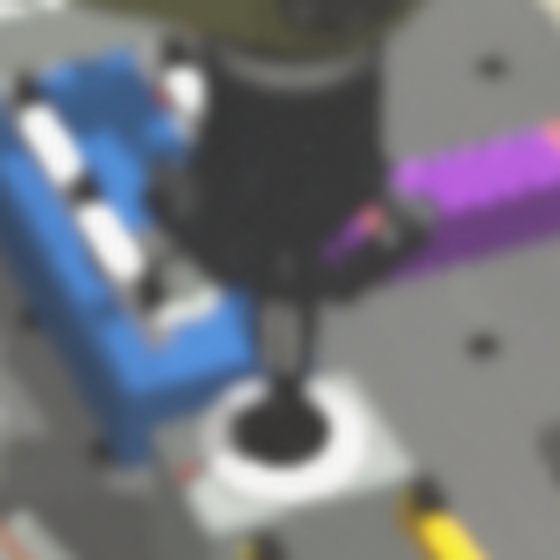

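Run:
```python
from h import *
C,im=load('w1')
print('cam z',(-C[1].T@C[2]))
save(im,'i.png',7,(155,30,275,155//1))
```

```text
cam z [ 4.18156729e-01 -4.94151452e-04  5.25571124e-01]
```

View pics/i.png

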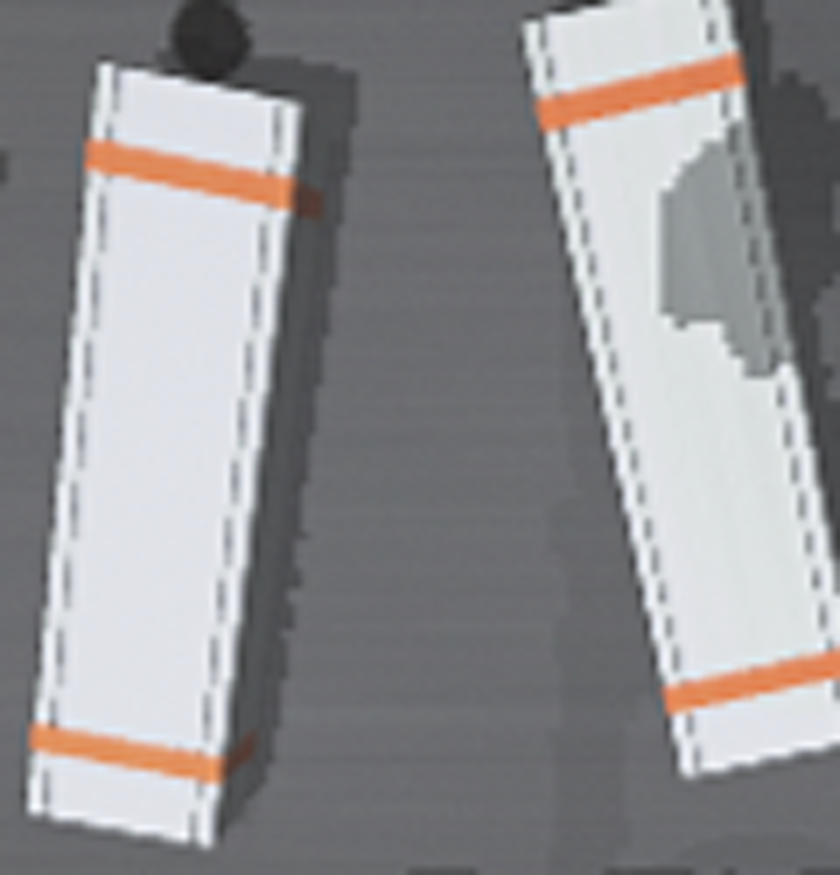

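Run:
```python
from h import *
C,im=load('w1')
for z in [.04,.02,0]:
    P=[ray(C,(155+a/7,30+b/7),z) for a,b in [(102,62),(302,102),(212,850),(30,815)]]
    print(z,[round(float(np.linalg.norm(P[i]-P[(i+1)%4])),4) for i in range(4)],np.mean(P,0))
```

```text
0.04 [0.0392, 0.1507, 0.0394, 0.1503] [ 0.43745199 -0.10832782  0.04      ]
0.02 [0.0409, 0.157, 0.0411, 0.1565] [ 0.43824673 -0.11276934  0.02      ]
0 [0.0425, 0.1632, 0.0427, 0.1627] [ 0.43904148 -0.11721086  0.        ]
```

Run:
```python
from h import *
C,im=load('w1'); a=cv2.resize(im[240:384,90:270],None,fx=4,fy=4)
C,im=load('w2'); b=cv2.resize(im[230:384,90:270],None,fx=4,fy=4)
cv2.imwrite('pics/j1.png',np.clip(a[:,:,::-1]*1.8,0,255)); cv2.imwrite('pics/j2.png',np.clip(b[:,:,::-1]*1.8,0,255))
C,im=load('w3'); b=cv2.resize(im[210:384,160:340],None,fx=3.4,fy=3.4); cv2.imwrite('pics/j3.png',np.clip(b[:,:,::-1]*1.8,0,255))
```

```text
[ WARN:0@0.418] global loadsave.cpp:1063 imwrite_ Unsupported depth image for selected encoder is fallbacked to CV_8U.
```

View pics/j1.png

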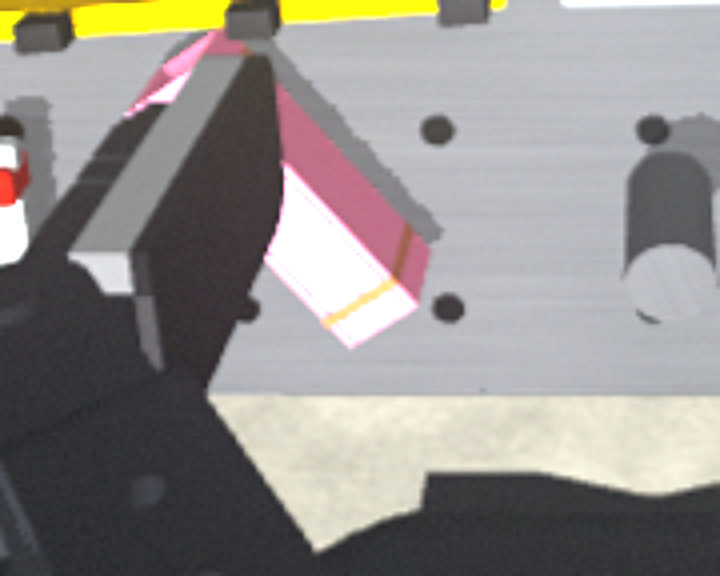

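View pics/j3.png

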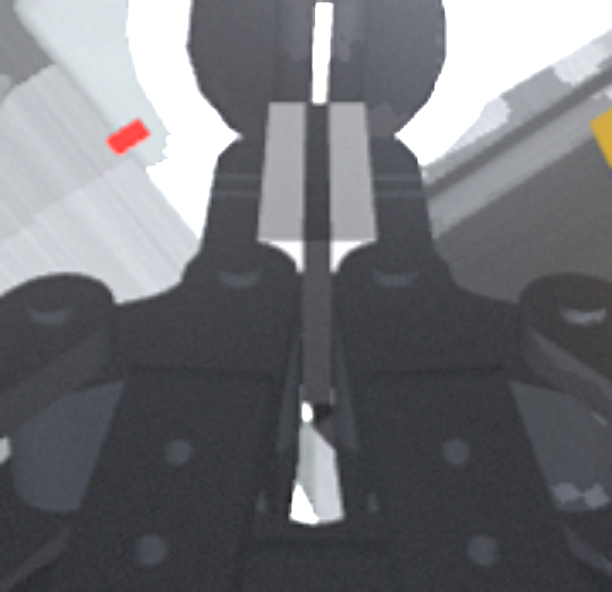

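Emit:
drive_tool(targets=[{"x": 0.0,"y": 0,"z": 0,"ax": 0,"ay": 0,"az": 0,"claw": 150},{"x": 0.0,"y": 0,"z": 0,"ax": 0,"ay": 0,"az": 0,"claw": 150},{"x": 0.0,"y": 0,"z": 0,"ax": 0,"ay": 0,"az": 0,"claw": 150},{"x": 0.004,"y": 0,"z": 0,"ax": 0,"ay": 0,"az": 0,"claw": 150},{"x": 0.008,"y": 0,"z": 0,"ax": 0,"ay": 0,"az": 0,"claw": 150},{"x": 0.01,"y": 0,"z": 0,"ax": 0,"ay": 0,"az": 0,"claw": 150}])

```text
time: 7.02
position: [0.5969, -0.0023, 0.0905]
orientation: [0.452, 1.524, -0.452]
contact_force: [-0.2, -0.5, -0.3]
finger_gap: 0.0352
```

Emit:
drive_tool(targets=[{"x": 0.004,"y": 0,"z": 0,"ax": 0,"ay": 0,"az": 0,"claw": 150},{"x": 0.008,"y": 0,"z": 0,"ax": 0,"ay": 0,"az": 0,"claw": 150},{"x": 0.012,"y": 0,"z": 0,"ax": 0,"ay": 0,"az": 0,"claw": 150},{"x": 0.012,"y": 0,"z": 0,"ax": 0,"ay": 0,"az": 0,"claw": 150}])

```text
time: 7.52
position: [0.5969, -0.0023, 0.0786]
orientation: [0.452, 1.524, -0.452]
contact_force: [0.3, 0.8, -0.7]
finger_gap: 0.0356
```

Run:
```python
from h import *
C,im=shot('w4'); save(np.clip(im*1.5,0,255),'k.png',4,(165,150,335,290))
m=eyes.camera_model('wrist'); T=np.linalg.inv(np.array(m['tool_from_camera']));K=C[0]
for x in [(-.037,.011,-.0175),(-.037,.011,.0175),(-.037,-.011,.0175)]:
    v=K@(T[:3,:3]@np.array(x)+T[:3,3]); print(x,(v[:2]/v[2]-[165,150])*4)
```

```text
(-0.037, 0.011, -0.0175) [201.76906959 353.61647068]
(-0.037, 0.011, 0.0175) [497.49156238 353.77470802]
(-0.037, -0.011, 0.0175) [491.04057777 514.47255628][ WARN:0@0.876] global loadsave.cpp:1063 imwrite_ Unsupported depth image for selected encoder is fallbacked to CV_8U.
```

View pics/k.png

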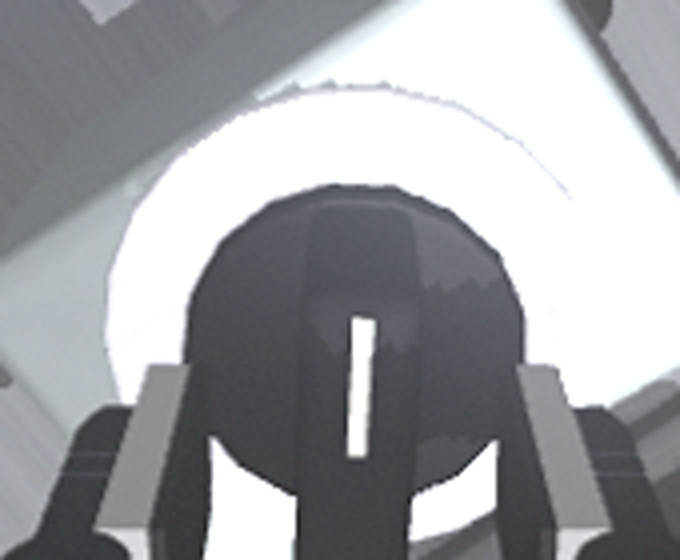

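Emit:
drive_tool(targets=[{"x": 0.005,"y": 0,"z": 0,"ax": 0,"ay": 0,"az": 0,"claw": 150},{"x": 0.01,"y": 0,"z": 0,"ax": 0,"ay": 0,"az": 0,"claw": 150},{"x": 0.013,"y": 0,"z": 0,"ax": 0,"ay": 0,"az": 0,"claw": 150},{"x": 0.013,"y": 0,"z": 0,"ax": 0,"ay": 0,"az": 0,"claw": 255},{"x": 0.013,"y": 0,"z": 0,"ax": 0,"ay": 0,"az": 0,"claw": 255},{"x": 0.013,"y": 0,"z": 0,"ax": 0,"ay": 0,"az": 0,"claw": 255},{"x": 0.013,"y": 0,"z": 0,"ax": 0,"ay": 0,"az": 0,"claw": 255}])

```text
time: 8.45
position: [0.5971, -0.0024, 0.066]
orientation: [0.452, 1.523, -0.452]
contact_force: [2.1, -0.8, -2.6]
finger_gap: 0.0126
```

Emit:
drive_tool(targets=[{"x": 0,"y": 0,"z": 0,"ax": -5,"ay": 0,"az": 0,"claw": 255},{"x": 0,"y": 0,"z": 0,"ax": -12,"ay": 0,"az": 0,"claw": 255},{"x": 0,"y": 0,"z": 0,"ax": -20,"ay": 0,"az": 0,"claw": 255},{"x": 0,"y": 0,"z": 0,"ax": -28,"ay": 0,"az": 0,"claw": 255},{"x": 0,"y": 0,"z": 0,"ax": -36,"ay": 0,"az": 0,"claw": 255},{"x": 0,"y": 0,"z": 0,"ax": -44,"ay": 0,"az": 0,"claw": 255},{"x": 0,"y": 0,"z": 0,"ax": -52,"ay": 0,"az": 0,"claw": 255},{"x": 0,"y": 0,"z": 0,"ax": -60,"ay": 0,"az": 0,"claw": 255},{"x": 0,"y": 0,"z": 0,"ax": -68,"ay": 0,"az": 0,"claw": 255},{"x": 0,"y": 0,"z": 0,"ax": -76,"ay": 0,"az": 0,"claw": 255},{"x": 0,"y": 0,"z": 0,"ax": -84,"ay": 0,"az": 0,"claw": 255},{"x": 0,"y": 0,"z": 0,"ax": -92,"ay": 0,"az": 0,"claw": 255},{"x": 0,"y": 0,"z": 0,"ax": -100,"ay": 0,"az": 0,"claw": 255},{"x": 0,"y": 0,"z": 0,"ax": -108,"ay": 0,"az": 0,"claw": 255},{"x": 0,"y": 0,"z": 0,"ax": -115,"ay": 0,"az": 0,"claw": 255},{"x": 0,"y": 0,"z": 0,"ax": -120,"ay": 0,"az": 0,"claw": 255},{"x": 0,"y": 0,"z": 0,"ax": -123,"ay": 0,"az": 0,"claw": 255},{"x": 0,"y": 0,"z": 0,"ax": -125,"ay": 0,"az": 0,"claw": 255},{"x": 0,"y": 0,"z": 0,"ax": -126,"ay": 0,"az": 0,"claw": 255},{"x": 0,"y": 0,"z": 0,"ax": -126,"ay": 0,"az": 0,"claw": 255}])

```text
time: 10.95
position: [0.5976, -0.0021, 0.066]
orientation: [-1.246, 1.183, 1.245]
contact_force: [6.7, 0.9, -5.1]
finger_gap: 0.013
```

Run:
```python
from h import *
s=sensors.sense(); print(s['ft_torque'],s['contact_force'])
move([.597,-.002,.066],90)
C,im=shot('w5'); save(np.clip(im*1.5,0,255).astype(np.uint8),'l.png',4,(165,150,335,290))
```

```text
[ 0.26697446 -0.96392455 -1.0464921 ] [ 6.726482    0.9054278  -5.06664069]
at [ 0.5976 -0.0021  0.066 ] psi 92.89 tilt [ 1.5e-03  8.0e-04 -1.0e+00] t 10.95
MOVE {'x': np.float64(0.0), 'y': np.float64(0.0006), 'z': np.float64(0.0001), 'ax': np.float64(2.89), 'q6': np.float64(-1.64)}
```

View pics/l.png

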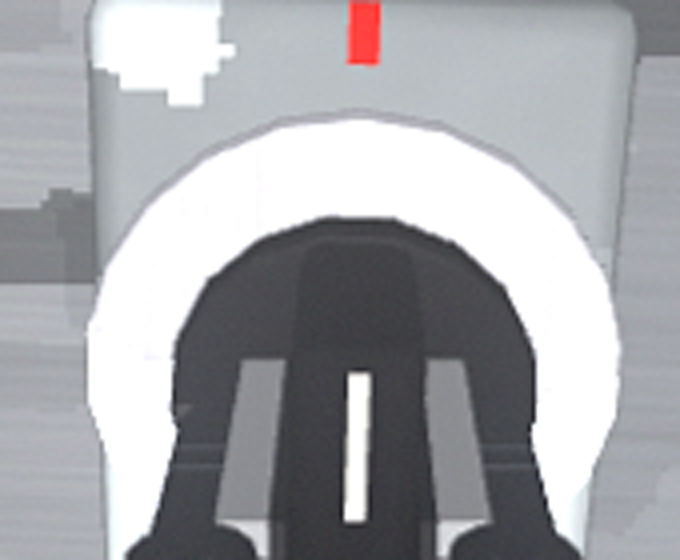

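Emit:
drive_tool(targets=[{"x": 0,"y": 0,"z": 0,"ax": 0,"ay": 0,"az": 0,"claw": 150},{"x": 0,"y": 0,"z": 0,"ax": 0,"ay": 0,"az": 0,"claw": 130},{"x": 0,"y": 0,"z": 0,"ax": 0,"ay": 0,"az": 0,"claw": 110},{"x": -0.03,"y": 0,"z": 0,"ax": 0,"ay": 0,"az": 0,"claw": 110},{"x": -0.08,"y": 0,"z": 0,"ax": 0,"ay": 0,"az": 0,"claw": 110},{"x": -0.284,"y": 0.098,"z": 0.0,"ax": 2.9,"ay": 0,"az": 0,"claw": 0},{"x": -0.284,"y": 0.098,"z": 0.0,"ax": 2.9,"ay": 0,"az": 0,"claw": 0},{"x": -0.284,"y": 0.098,"z": 0.0,"ax": 2.9,"ay": 0,"az": 0,"claw": 0},{"x": -0.284,"y": 0.098,"z": 0.0,"ax": 2.9,"ay": 0,"az": 0,"claw": 0},{"x": -0.284,"y": 0.098,"z": 0.0,"ax": 2.9,"ay": 0,"az": 0,"claw": 0},{"x": -0.284,"y": 0.098,"z": 0.0,"ax": 2.9,"ay": 0,"az": 0,"claw": 0}])

```text
time: 12.38
position: [0.4992, -0.0074, 0.349]
orientation: [-1.209, 1.21, 1.211]
contact_force: [-0.1, 0.4, 0.2]
finger_gap: 0.0852
```

Run:
```python
from h import *
C,im=shot('w6'); save(im,'m.png',1.5); save(im,'m2.png',8,(222,172,282,247))
move([.5,-.002,.35],90)
```

```text
at [ 0.4992 -0.0074  0.3486] psi 90.06 tilt [-2.1e-03  2.0e-04 -1.0e+00] t 12.43
MOVE {'x': np.float64(-0.0014), 'y': np.float64(-0.0008), 'z': np.float64(0.0054), 'ax': np.float64(0.06), 'q6': np.float64(-1.65)}
```

View pics/m.png

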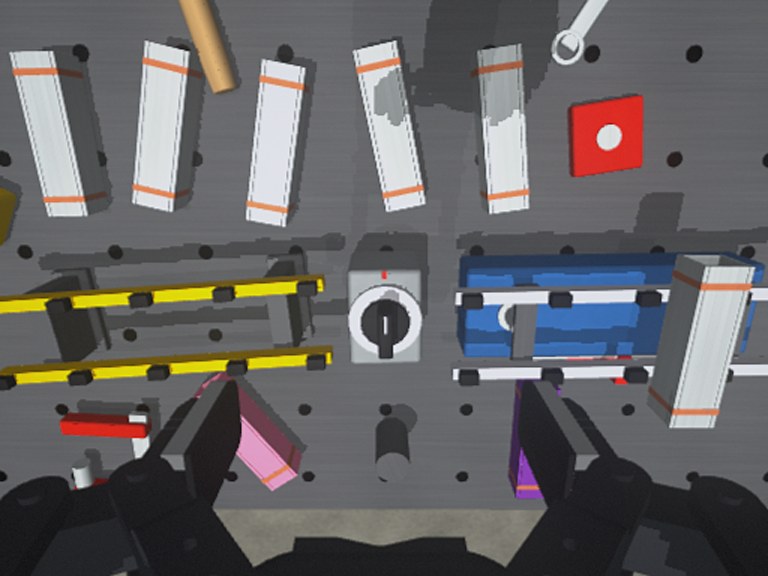

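View pics/m2.png

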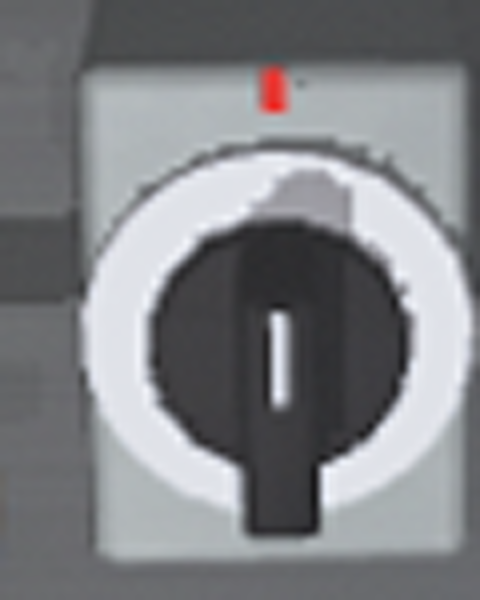

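Run:
```python
from h import *
C,im=load('w6')
f=lambda p,z: ray(C,(222+p[0]/8,172+p[1]/8),z)
a,b=f((276,312),.124),f((282,408),.124); d=a-b; print('line deg',np.degrees(np.arctan2(d[1],d[0]))%360)
a,b=f((240,285),.124),f((246,535),.124); d=a-b; print('left edge?',np.degrees(np.arctan2(d[1],d[0]))%360)
for q in [((82,70),(98,555)),((468,65),(463,550))]:
    a,b=f(q[0],.08),f(q[1],.08); d=a-b; print('rec',np.degrees(np.arctan2(d[1],d[0]))%360)
a,b=f((82,68),.08),f((468,63),.08);d=b-a; print('front',np.degrees(np.arctan2(d[1],d[0])))
```

```text
line deg 183.63412865052754
left edge? 181.3402101083789
rec 180.77259724201826
rec 181.07347980834507
front 90.87137213401913
```

```bash
cat >> h.py <<'E'
from scipy.optimize import minimize
def boxmask(C,x,y,yaw,z0=0.,dims=(.15,.04,.04),shape=(384,512)):
    c,s=np.cos(yaw),np.sin(yaw); P=[]
    for i in (-.5,.5):
        for j in (-.5,.5):
            for k in (0,1):
                P.append(proj(C,[x+c*i*dims[0]-s*j*dims[1],y+s*i*dims[0]+c*j*dims[1],z0+k*dims[2]]))
    h=cv2.convexHull(np.array(P,np.float32)); m=np.zeros(shape,np.uint8)
    cv2.fillConvexPoly(m,np.round(h*16).astype(np.int32),1,shift=4); return m>0
def fit(C,mask,z0=0.,dims=(.15,.04,.04)):
    r,c=np.nonzero(mask); x0=ray(C,(c.mean(),r.mean()),z0+.02)
    best=None
    pts=np.array([ray(C,(a,b),z0+.03)[:2] for a,b in zip(c[::7],r[::7])]); w,v=np.linalg.eigh(np.cov(pts.T)); y0=np.arctan2(v[1,1],v[0,1])
    f=lambda q:1-(lambda m:(m&mask).sum()/(m|mask).sum())(boxmask(C,q[0],q[1],q[2],z0,dims))
    for dy in (0,.1,-.1):
        r=minimize(f,[x0[0],x0[1],y0+dy],method='Nelder-Mead',options=dict(initial_simplex=[[x0[0],x0[1],y0+dy],[x0[0]+.01,x0[1],y0+dy],[x0[0],x0[1]+.01,y0+dy],[x0[0],x0[1],y0+dy+.1]],xatol=1e-4,fatol=1e-4))
        if best is None or r.fun<best.fun: best=r
    q=best.x; yaw=(np.degrees(q[2])+90)%180-90
    return q[0],q[1],yaw,1-best.fun
def tubes(C,n='wrist'):
    out=[]
    for d in nets.regions_of('tube1',n):
        if d['p']<.3: continue
        m=np.asarray(d['pixels']); 
        if m.sum()<100: continue
        q=fit(C,m); out.append(q); print('p%.2f px%s n%d -> x %.4f y %.4f yaw %.1f iou %.2f'%(d['p'],np.round(d['point']),m.sum(),*q))
    return out
E
python3 - <<'E'
from h import *
C,im=load('w6'); save(im,'n1.png',5,(0,170,150,270)); save(im,'n2.png',4,(300,160,500,270)); 
tubes(C)
E
```

```text
p0.97 px[172. 296.] n1604 -> x 0.7847 y -0.1508 yaw 26.9 iou 0.54
p0.95 px[185.  92.] n3492 -> x 0.4366 y -0.1095 yaw -10.7 iou 0.97
p0.88 px[466. 225.] n5613 -> x 0.6306 y 0.3555 yaw -2.3 iou 0.67
p0.76 px[109.  85.] n4032 -> x 0.4222 y -0.2174 yaw -13.8 iou 0.94
p0.65 px[330.  84.] n3572 -> x 0.4248 y 0.1099 yaw 8.9 iou 0.94
p0.57 px[41. 89.] n4637 -> x 0.4287 y -0.3226 yaw 2.1 iou 0.95
p0.56 px[258.  81.] n3276 -> x 0.4212 y 0.0022 yaw 12.2 iou 0.98
p0.56 px[346. 312.] n716 -> x 0.7819 y 0.1608 yaw 16.5 iou 0.31
```

View pics/n1.png

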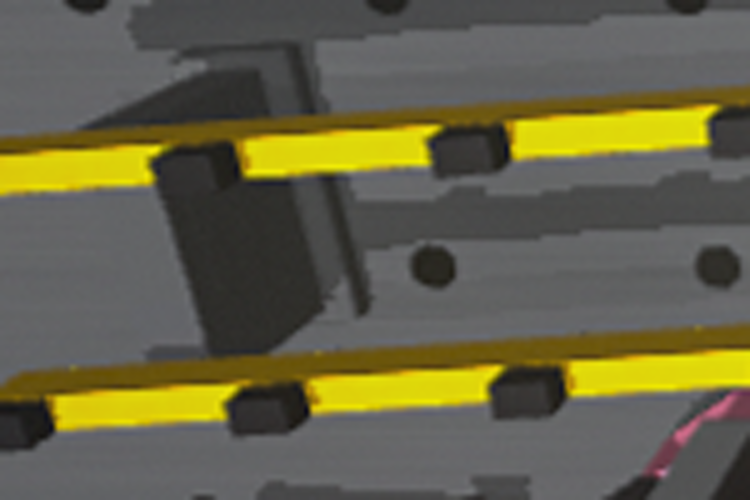

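View pics/n2.png

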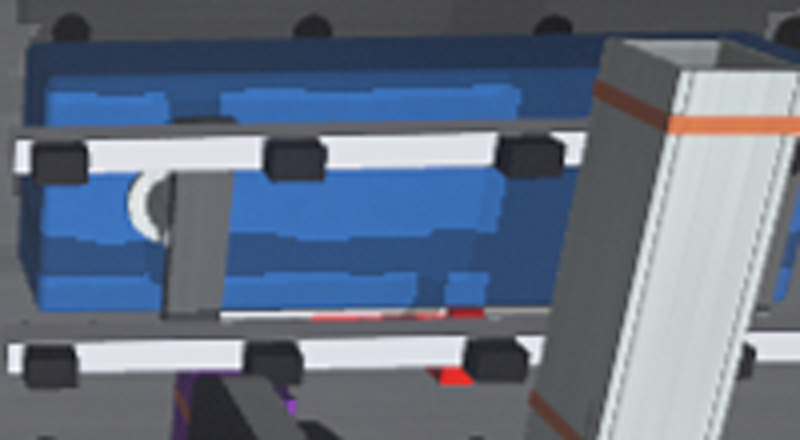

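Run:
```python
from h import *
C,im=load('w6')
g=lambda ps,z:[np.round(ray(C,p,z)[:2],4).tolist() for p in ps]
print('trA',g([(20,204),(124,196.6),(216.3,189.5)],.09)); print('trB',g([(28,251.6),(132,244.6),(220.7,238)],.09))
print('wA',g([(303.7,199.2),(445,197.7)],.111)); print('wB',g([(302,249.7),(435,247.5)],.111))
# pin centers approx, mid height
print('trpins',g([(39,203),(94,200),(149,196)],.098),g([(54,252),(106,248)],.098))
print('wpins',g([(315,200.5),(374,199.7),(432,199)],.119),g([(312.5,251),(368,250.5),(424,250)],.119))
```

```text
trA [[0.5812, -0.3407], [0.5698, -0.1906], [0.559, -0.0592]]
trB [[0.6577, -0.3458], [0.6457, -0.188], [0.6345, -0.0553]]
wA [[0.5658, 0.0612], [0.5633, 0.2522]]
wB [[0.6424, 0.0627], [0.6385, 0.2521]]
trpins [[0.5767, -0.3076], [0.5721, -0.2298], [0.566, -0.1523]] [[0.6538, -0.3014], [0.6471, -0.2236]]
wpins [[0.5647, 0.075], [0.5634, 0.1533], [0.5623, 0.2303]] [[0.6401, 0.0761], [0.6391, 0.1539], [0.6382, 0.2324]]
```

Run:
```python
from h import *
move([.425,.110,.05],98.9)
```

```text
at [ 0.4992 -0.0074  0.3485] psi 90.06 tilt [-2.5e-03  2.0e-04 -1.0e+00] t 12.47
MOVE {'x': np.float64(0.2987), 'y': np.float64(0.0733), 'z': np.float64(0.1174), 'ax': np.float64(-8.84), 'q6': np.float64(-1.55)}
```

Emit:
drive_tool(targets=[{"x": 0.299,"y": 0.073,"z": 0.117,"ax": -8.8,"ay": 0,"az": 0,"claw": 0},{"x": 0.299,"y": 0.073,"z": 0.117,"ax": -8.8,"ay": 0,"az": 0,"claw": 0},{"x": 0.299,"y": 0.073,"z": 0.117,"ax": -8.8,"ay": 0,"az": 0,"claw": 0},{"x": 0.299,"y": 0.073,"z": 0.117,"ax": -8.8,"ay": 0,"az": 0,"claw": 0},{"x": 0.299,"y": 0.073,"z": 0.117,"ax": -8.8,"ay": 0,"az": 0,"claw": 0},{"x": 0.299,"y": 0.073,"z": 0.117,"ax": -8.8,"ay": 0,"az": 0,"claw": 0},{"x": 0.299,"y": 0.073,"z": 0.117,"ax": -8.8,"ay": 0,"az": 0,"claw": 0}])

```text
time: 13.35
position: [0.4249, 0.1097, 0.0494]
orientation: [-1.321, 1.135, 1.326]
contact_force: [0.4, -0.4, 0.4]
finger_gap: 0.0857
```

Run:
```python
from h import *
C,im=shot('w7'); save(im,'o.png',1.5)
tubes(C)
move([.425,.110,-.032],98.9)
```

```text
p0.77 px[252. 199.] n15031 -> x 0.4238 y 0.1099 yaw 8.3 iou 0.98
p0.69 px[ 83. 162.] n20673 -> x 0.4217 y 0.0022 yaw 11.6 iou 0.92
at [0.4265 0.1094 0.0513] psi 98.86 tilt [ 1.e-04 -0.e+00 -1.e+00] t 13.45
MOVE {'x': np.float64(0.0833), 'y': np.float64(0.0014), 'z': np.float64(0.0008), 'ax': np.float64(-0.04), 'q6': np.float64(-1.56)}
```

View pics/o.png

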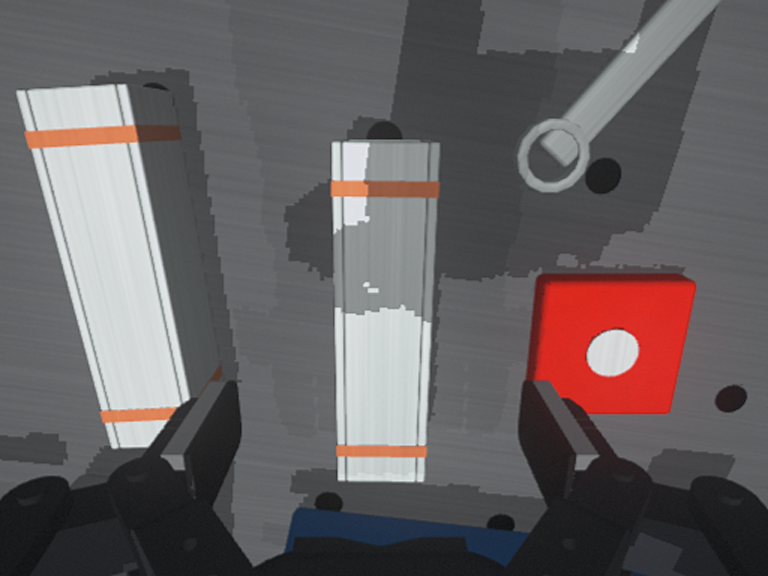

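Emit:
drive_tool(targets=[{"x": 0.05,"y": 0.0015,"z": 0,"ax": 0,"ay": 0,"az": 0,"claw": 0},{"x": 0.075,"y": 0.0015,"z": 0,"ax": 0,"ay": 0,"az": 0,"claw": 0},{"x": 0.083,"y": 0.0015,"z": 0,"ax": 0,"ay": 0,"az": 0,"claw": 0},{"x": 0.083,"y": 0.0015,"z": 0,"ax": 0,"ay": 0,"az": 0,"claw": 200},{"x": 0.083,"y": 0.0015,"z": 0,"ax": 0,"ay": 0,"az": 0,"claw": 200},{"x": 0.083,"y": 0.0015,"z": 0,"ax": 0,"ay": 0,"az": 0,"claw": 200},{"x": 0.083,"y": 0.0015,"z": 0,"ax": 0,"ay": 0,"az": 0,"claw": 200}])

```text
time: 14.32
position: [0.4254, 0.1095, -0.0308]
orientation: [-1.323, 1.13, 1.321]
contact_force: [-2.0, 0.2, 9.0]
finger_gap: 0.0397
```

Emit:
drive_tool(targets=[{"x": -0.03,"y": 0,"z": 0,"ax": 0,"ay": 0,"az": 0,"claw": 255},{"x": -0.08,"y": 0,"z": 0,"ax": 0,"ay": 0,"az": 0,"claw": 255},{"x": -0.14,"y": 0,"z": 0,"ax": 0,"ay": 0,"az": 0,"claw": 255},{"x": -0.2,"y": 0,"z": 0,"ax": 0,"ay": 0,"az": 0,"claw": 255},{"x": -0.2,"y": 0,"z": 0,"ax": 0,"ay": 0,"az": 0,"claw": 255}])

```text
time: 14.95
position: [0.4262, 0.1096, 0.1723]
orientation: [-1.326, 1.125, 1.316]
contact_force: [0.4, 0.5, -4.4]
finger_gap: 0.0394
```

Run:
```python
from h import *
C,im=shot('w8'); save(im,'p.png',1.2)
move([.5997,.2705,.18],90.9)
```

```text
at [0.4249 0.1094 0.1693] psi 98.86 tilt [ 3.3e-03  6.0e-04 -1.0e+00] t 15.0
MOVE {'x': np.float64(-0.01), 'y': np.float64(-0.1975), 'z': np.float64(0.1323), 'ax': np.float64(7.96), 'q6': np.float64(-1.25)}
```

View pics/p.png

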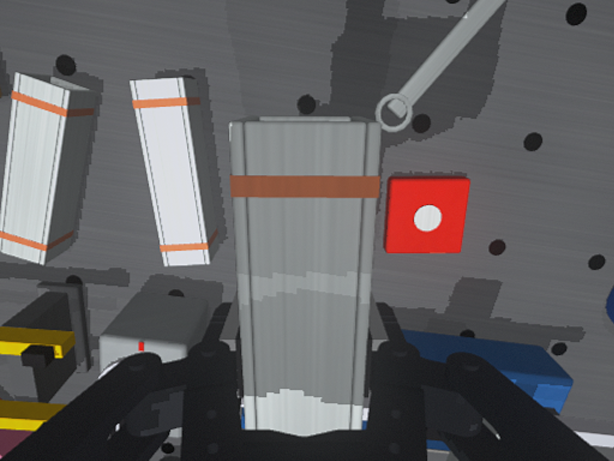

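Emit:
drive_tool(targets=[{"x": -0.01,"y": -0.04,"z": 0.027,"ax": 2,"ay": 0,"az": 0,"claw": 255},{"x": -0.01,"y": -0.09,"z": 0.06,"ax": 4,"ay": 0,"az": 0,"claw": 255},{"x": -0.01,"y": -0.14,"z": 0.095,"ax": 6,"ay": 0,"az": 0,"claw": 255},{"x": -0.01,"y": -0.18,"z": 0.12,"ax": 8,"ay": 0,"az": 0,"claw": 255},{"x": -0.01,"y": -0.1975,"z": 0.132,"ax": 8,"ay": 0,"az": 0,"claw": 255},{"x": -0.01,"y": -0.1975,"z": 0.132,"ax": 8,"ay": 0,"az": 0,"claw": 255},{"x": -0.01,"y": -0.1975,"z": 0.132,"ax": 8,"ay": 0,"az": 0,"claw": 255}])

```text
time: 15.88
position: [0.5986, 0.2696, 0.1763]
orientation: [-1.22, 1.205, 1.222]
contact_force: [-0.3, -0.2, -4.3]
finger_gap: 0.0391
```

Run:
```python
from h import *
C,im=shot('w9'); save(im,'q.png',1.5)
move([.5997,.2705,.075],90.9)
for y in [-.156,-.078,0,.078,.156]:
    print(y,[np.round(proj(C,[.6003-.0157*y+dx,.2315+y,.111])*1.5) for dx in (-.038,.038)])
```

```text
at [0.5988 0.2695 0.177 ] psi 90.84 tilt [-1.6e-03 -7.0e-04 -1.0e+00] t 15.93
MOVE {'x': np.float64(0.102), 'y': np.float64(-0.0011), 'z': np.float64(0.0011), 'ax': np.float64(-0.06), 'q6': np.float64(-1.22)}
-0.156 [array([ -7., 220.]), array([ 25., 357.])]
-0.078 [array([149., 220.]), array([168., 358.])]
0 [array([305., 220.]), array([310., 358.])]
0.078 [array([462., 220.]), array([452., 358.])]
0.156 [array([618., 220.]), array([594., 358.])]
```

View pics/q.png

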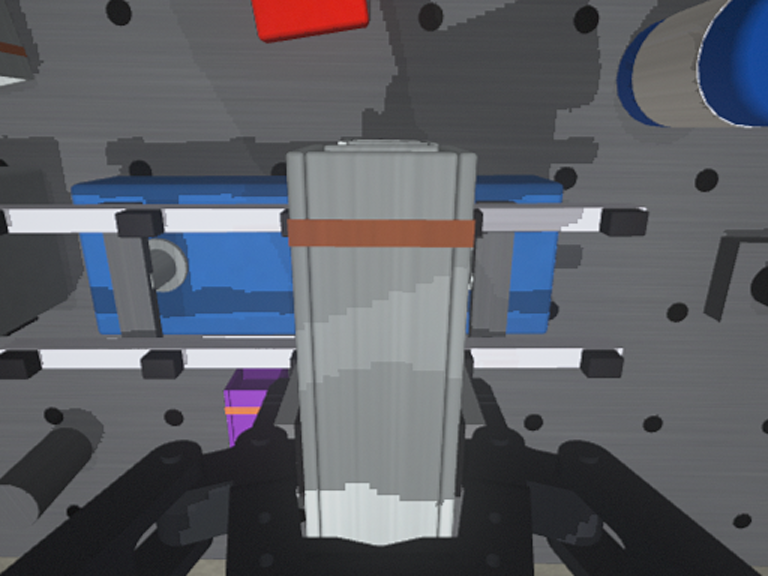

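Run:
```python
from h import *
move([.5985,.3485,.18],90.9)
```

```text
at [0.5988 0.2695 0.177 ] psi 90.84 tilt [-1.6e-03 -7.0e-04 -1.0e+00] t 15.93
MOVE {'x': np.float64(-0.003), 'y': np.float64(-0.0009), 'z': np.float64(0.079), 'ax': np.float64(-0.06), 'q6': np.float64(-1.11)}
```

Emit:
drive_tool(targets=[{"x": -0.003,"y": 0,"z": 0.04,"ax": 0,"ay": 0,"az": 0,"claw": 255},{"x": -0.003,"y": 0,"z": 0.079,"ax": 0,"ay": 0,"az": 0,"claw": 255},{"x": -0.003,"y": 0,"z": 0.079,"ax": 0,"ay": 0,"az": 0,"claw": 255},{"x": -0.003,"y": 0,"z": 0.079,"ax": 0,"ay": 0,"az": 0,"claw": 255}])

```text
time: 16.42
position: [0.598, 0.3484, 0.1808]
orientation: [-1.22, 1.203, 1.22]
contact_force: [-0.4, -0.7, -5.1]
finger_gap: 0.0393
```

Run:
```python
from h import *
C,im=shot('w10'); save(im,'r.png',1.5)
move([.5985,.3485,.075],90.9)
```

```text
at [0.5982 0.3481 0.181 ] psi 90.81 tilt [-1.e-04 -3.e-04 -1.e+00] t 16.48
MOVE {'x': np.float64(0.106), 'y': np.float64(-0.0003), 'z': np.float64(0.0004), 'ax': np.float64(-0.09), 'q6': np.float64(-1.11)}
```

View pics/r.png

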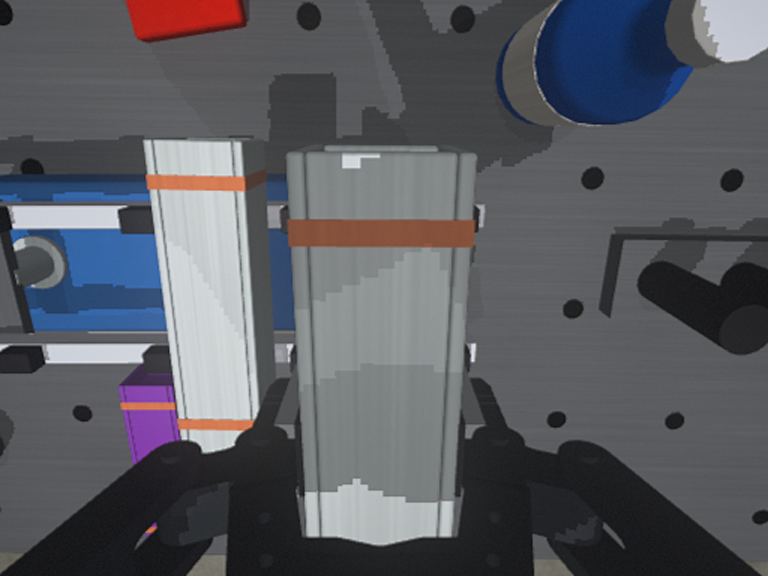

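Emit:
drive_tool(targets=[{"x": 0.04,"y": 0,"z": 0,"ax": 0,"ay": 0,"az": 0,"claw": 255},{"x": 0.08,"y": 0,"z": 0,"ax": 0,"ay": 0,"az": 0,"claw": 255},{"x": 0.095,"y": 0,"z": 0,"ax": 0,"ay": 0,"az": 0,"claw": 255},{"x": 0.102,"y": 0,"z": 0,"ax": 0,"ay": 0,"az": 0,"claw": 255},{"x": 0.106,"y": 0,"z": 0,"ax": 0,"ay": 0,"az": 0,"claw": 255},{"x": 0.106,"y": 0,"z": 0,"ax": 0,"ay": 0,"az": 0,"claw": 255}])

```text
time: 17.23
position: [0.5988, 0.3492, 0.0762]
orientation: [-1.22, 1.2, 1.219]
contact_force: [0.2, -1.2, -2.6]
finger_gap: 0.0395
```

Run:
```python
from h import *
C,im=shot('w11'); save(im,'s.png',1.5)
```

```text
(no output)
```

View pics/s.png

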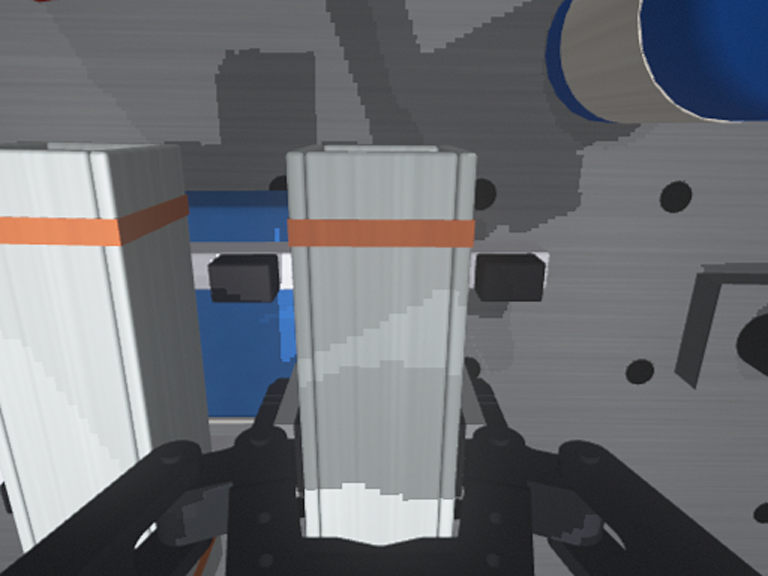

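Emit:
drive_tool(targets=[{"x": 0.002,"y": 0,"z": 0,"ax": 0,"ay": 0,"az": 0,"claw": 120},{"x": 0.002,"y": 0,"z": 0,"ax": 0,"ay": 0,"az": 0,"claw": 100},{"x": 0.002,"y": 0,"z": 0,"ax": 0,"ay": 0,"az": 0,"claw": 85},{"x": 0,"y": 0,"z": 0,"ax": 0,"ay": 0,"az": 0,"claw": 85},{"x": -0.03,"y": 0,"z": 0,"ax": 0,"ay": 0,"az": 0,"claw": 85},{"x": -0.08,"y": 0,"z": 0,"ax": 0,"ay": 0,"az": 0,"claw": 85},{"x": -0.14,"y": 0,"z": 0,"ax": 0,"ay": 0,"az": 0,"claw": 60},{"x": -0.2,"y": 0,"z": 0,"ax": 0,"ay": 0,"az": 0,"claw": 0},{"x": -0.2,"y": 0,"z": 0,"ax": 0,"ay": 0,"az": 0,"claw": 0}])

```text
time: 18.4
position: [0.5992, 0.3497, 0.2812]
orientation: [-1.221, 1.193, 1.216]
contact_force: [0.3, 0.5, -0.5]
finger_gap: 0.0853
```

Run:
```python
from h import *
C,im=shot('w12'); save(im,'t.png',1.2)
move([.42,.05,.2],102)
```

```text
at [0.5986 0.3494 0.2775] psi 90.86 tilt [ 0.0039  0.002  -1.    ] t 18.45
MOVE {'x': np.float64(0.0762), 'y': np.float64(0.1834), 'z': np.float64(-0.2968), 'ax': np.float64(-11.14), 'q6': np.float64(-1.71)}
```

View pics/t.png

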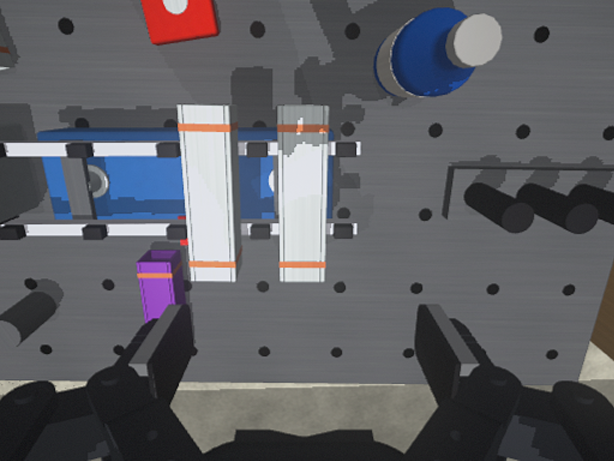

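Run:
```python
from h import *
move([.4215,.002,.05],101.9)
```

```text
at [0.5986 0.3494 0.2775] psi 90.86 tilt [ 0.0039  0.002  -1.    ] t 18.45
MOVE {'x': np.float64(0.2261), 'y': np.float64(0.1832), 'z': np.float64(-0.3451), 'ax': np.float64(-11.04), 'q6': np.float64(-1.83)}
```

Emit:
drive_tool(targets=[{"x": 0.0,"y": 0.06,"z": -0.06,"ax": 0,"ay": 0,"az": 0,"claw": 0},{"x": 0.226,"y": 0.183,"z": -0.345,"ax": -11,"ay": 0,"az": 0,"claw": 0},{"x": 0.226,"y": 0.183,"z": -0.345,"ax": -11,"ay": 0,"az": 0,"claw": 0},{"x": 0.226,"y": 0.183,"z": -0.345,"ax": -11,"ay": 0,"az": 0,"claw": 0},{"x": 0.226,"y": 0.183,"z": -0.345,"ax": -11,"ay": 0,"az": 0,"claw": 0},{"x": 0.226,"y": 0.183,"z": -0.345,"ax": -11,"ay": 0,"az": 0,"claw": 0},{"x": 0.226,"y": 0.183,"z": -0.345,"ax": -11,"ay": 0,"az": 0,"claw": 0},{"x": 0.226,"y": 0.183,"z": -0.345,"ax": -11,"ay": 0,"az": 0,"claw": 0},{"x": 0.226,"y": 0.183,"z": -0.345,"ax": -11,"ay": 0,"az": 0,"claw": 0},{"x": 0.226,"y": 0.183,"z": -0.345,"ax": -11,"ay": 0,"az": 0,"claw": 0}])

```text
time: 19.7
position: [0.4207, 0.0019, 0.0492]
orientation: [-1.36, 1.104, 1.36]
contact_force: [0.3, -0.2, 0.7]
finger_gap: 0.0855
```

Run:
```python
from h import *
C,im=shot('w13'); save(im,'u.png',1.2)
t=tubes(C)
b=max(t,key=lambda q:q[3]-abs(q[1]-.002)*5)
move([b[0],b[1],-.03],b[2]+90)
```

```text
p0.88 px[251. 201.] n14577 -> x 0.4221 y 0.0022 yaw 11.7 iou 0.97
p0.71 px[ 84. 188.] n19413 -> x 0.4366 y -0.1097 yaw -10.5 iou 0.98
at [0.4209 0.0022 0.0494] psi 101.92 tilt [ 9.e-04  0.e+00 -1.e+00] t 19.8
MOVE {'x': np.float64(0.0794), 'y': np.float64(-0.0011), 'z': np.float64(-0.0002), 'ax': np.float64(0.18), 'q6': np.float64(-1.86)}
```

View pics/u.png

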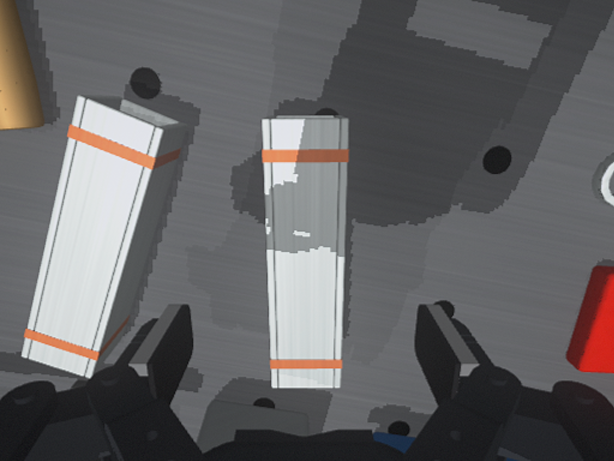

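Emit:
drive_tool(targets=[{"x": 0.05,"y": -0.001,"z": 0,"ax": 0,"ay": 0,"az": 0,"claw": 0},{"x": 0.07,"y": -0.001,"z": 0,"ax": 0,"ay": 0,"az": 0,"claw": 0},{"x": 0.077,"y": -0.001,"z": 0,"ax": 0,"ay": 0,"az": 0,"claw": 0},{"x": 0.077,"y": -0.001,"z": 0,"ax": 0,"ay": 0,"az": 0,"claw": 200},{"x": 0.077,"y": -0.001,"z": 0,"ax": 0,"ay": 0,"az": 0,"claw": 255},{"x": 0.077,"y": -0.001,"z": 0,"ax": 0,"ay": 0,"az": 0,"claw": 255},{"x": 0.077,"y": -0.001,"z": 0,"ax": 0,"ay": 0,"az": 0,"claw": 255}])

```text
time: 20.68
position: [0.4221, 0.0017, -0.027]
orientation: [-1.361, 1.103, 1.358]
contact_force: [-1.0, 1.1, 8.4]
finger_gap: 0.0391
```

Run:
```python
from h import *
move([.6009,.1925,.18],90.9)
```

```text
at [ 0.4221  0.0017 -0.027 ] psi 101.86 tilt [ 1.8e-03 -1.0e-04 -1.0e+00] t 20.68
MOVE {'x': np.float64(-0.2067), 'y': np.float64(-0.2146), 'z': np.float64(0.1499), 'ax': np.float64(10.96), 'q6': np.float64(-1.36)}
```

Emit:
drive_tool(targets=[{"x": -0.05,"y": 0,"z": 0,"ax": 0,"ay": 0,"az": 0,"claw": 255},{"x": -0.1,"y": 0,"z": 0,"ax": 0,"ay": 0,"az": 0,"claw": 255},{"x": -0.155,"y": 0,"z": 0,"ax": 0,"ay": 0,"az": 0,"claw": 255},{"x": -0.207,"y": 0,"z": 0,"ax": 0,"ay": 0,"az": 0,"claw": 255},{"x": -0.207,"y": -0.045,"z": 0.03,"ax": 3,"ay": 0,"az": 0,"claw": 255},{"x": -0.207,"y": -0.09,"z": 0.063,"ax": 6,"ay": 0,"az": 0,"claw": 255},{"x": -0.207,"y": -0.135,"z": 0.095,"ax": 9,"ay": 0,"az": 0,"claw": 255},{"x": -0.207,"y": -0.18,"z": 0.126,"ax": 11,"ay": 0,"az": 0,"claw": 255},{"x": -0.207,"y": -0.205,"z": 0.143,"ax": 11,"ay": 0,"az": 0,"claw": 255},{"x": -0.207,"y": -0.2146,"z": 0.15,"ax": 11,"ay": 0,"az": 0,"claw": 255},{"x": -0.207,"y": -0.2146,"z": 0.15,"ax": 11,"ay": 0,"az": 0,"claw": 255},{"x": -0.207,"y": -0.2146,"z": 0.15,"ax": 11,"ay": 0,"az": 0,"claw": 255}])

```text
time: 22.18
position: [0.6001, 0.1917, 0.1792]
orientation: [-1.22, 1.203, 1.22]
contact_force: [-0.3, -0.0, -2.9]
finger_gap: 0.0394
```

Run:
```python
from h import *
C,im=shot('w14'); save(im,'v.png',1.2)
move([.6009,.1925,.07],90.9)
```

```text
at [0.6002 0.1917 0.1794] psi 90.81 tilt [ 1.e-04 -1.e-04 -1.e+00] t 22.23
MOVE {'x': np.float64(0.1094), 'y': np.float64(-0.0007), 'z': np.float64(0.0008), 'ax': np.float64(-0.09), 'q6': np.float64(-1.33)}
```

View pics/v.png

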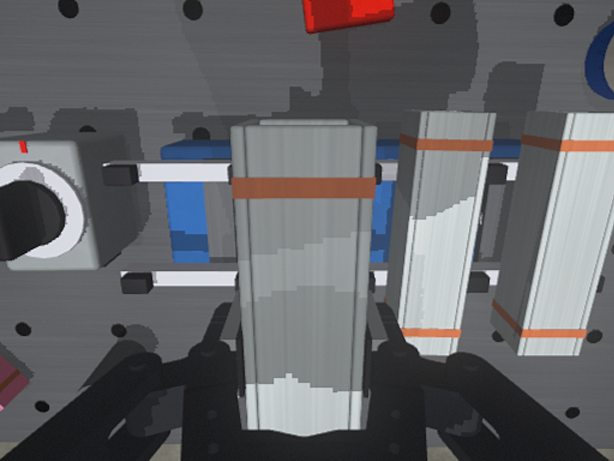

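Emit:
drive_tool(targets=[{"x": 0.04,"y": 0,"z": 0,"ax": 0,"ay": 0,"az": 0,"claw": 255},{"x": 0.08,"y": 0,"z": 0,"ax": 0,"ay": 0,"az": 0,"claw": 255},{"x": 0.098,"y": 0,"z": 0,"ax": 0,"ay": 0,"az": 0,"claw": 255},{"x": 0.105,"y": 0,"z": 0,"ax": 0,"ay": 0,"az": 0,"claw": 255},{"x": 0.109,"y": 0,"z": 0,"ax": 0,"ay": 0,"az": 0,"claw": 255},{"x": 0.109,"y": 0,"z": 0,"ax": 0,"ay": 0,"az": 0,"claw": 255}])

```text
time: 22.98
position: [0.6011, 0.1926, 0.0711]
orientation: [-1.221, 1.201, 1.219]
contact_force: [-1.4, -1.1, -1.7]
finger_gap: 0.0392
```

Run:
```python
from h import *
C,im=shot('w15'); save(im,'x.png',1.2)
```

```text
(no output)
```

View pics/x.png

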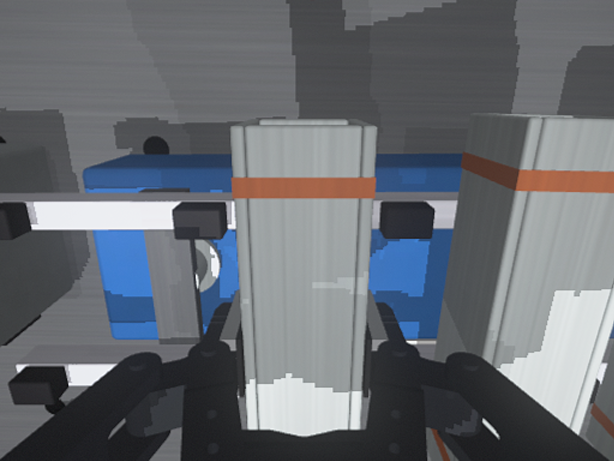

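Seated between the pins. Release and rise, then go to the next tube.

Emit:
drive_tool(targets=[{"x": 0.002,"y": 0,"z": 0,"ax": 0,"ay": 0,"az": 0,"claw": 120},{"x": 0.002,"y": 0,"z": 0,"ax": 0,"ay": 0,"az": 0,"claw": 100},{"x": 0.002,"y": 0,"z": 0,"ax": 0,"ay": 0,"az": 0,"claw": 85},{"x": 0,"y": 0,"z": 0,"ax": 0,"ay": 0,"az": 0,"claw": 85},{"x": -0.03,"y": 0,"z": 0,"ax": 0,"ay": 0,"az": 0,"claw": 85},{"x": -0.08,"y": 0,"z": 0,"ax": 0,"ay": 0,"az": 0,"claw": 85},{"x": -0.14,"y": 0,"z": 0,"ax": 0,"ay": 0,"az": 0,"claw": 60},{"x": -0.19,"y": 0,"z": 0,"ax": 0,"ay": 0,"az": 0,"claw": 0},{"x": -0.19,"y": 0,"z": 0,"ax": 0,"ay": 0,"az": 0,"claw": 0}])

```text
time: 24.15
position: [0.6017, 0.1929, 0.2648]
orientation: [-1.222, 1.195, 1.216]
contact_force: [-0.4, 0.3, -1.0]
finger_gap: 0.0856
```

Run:
```python
from h import *
C,im=shot('w16'); save(im,'y.png',1.2)
move([.4366,-.110,.05],79.5)
```

```text
at [0.601  0.1927 0.2618] psi 90.86 tilt [ 3.2e-03  8.0e-04 -1.0e+00] t 24.2
MOVE {'x': np.float64(0.211), 'y': np.float64(0.1696), 'z': np.float64(-0.3003), 'ax': np.float64(11.36), 'q6': np.float64(-1.69)}
```

View pics/y.png

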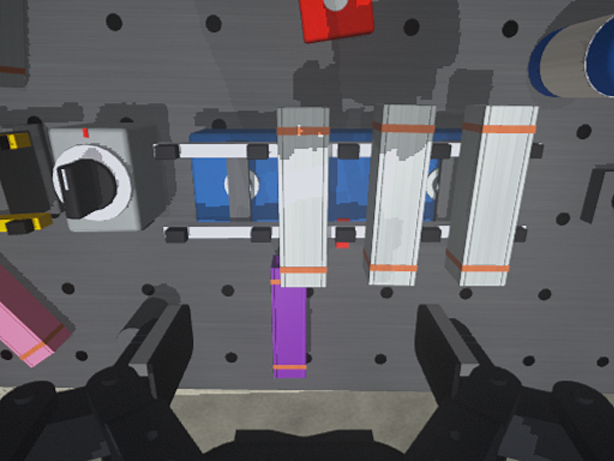

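Emit:
drive_tool(targets=[{"x": 0.0,"y": 0.05,"z": -0.03,"ax": 3,"ay": 0,"az": 0,"claw": 0},{"x": 0.04,"y": 0.09,"z": -0.08,"ax": 8,"ay": 0,"az": 0,"claw": 0},{"x": 0.211,"y": 0.17,"z": -0.3,"ax": 11.4,"ay": 0,"az": 0,"claw": 0},{"x": 0.211,"y": 0.17,"z": -0.3,"ax": 11.4,"ay": 0,"az": 0,"claw": 0},{"x": 0.211,"y": 0.17,"z": -0.3,"ax": 11.4,"ay": 0,"az": 0,"claw": 0},{"x": 0.211,"y": 0.17,"z": -0.3,"ax": 11.4,"ay": 0,"az": 0,"claw": 0},{"x": 0.211,"y": 0.17,"z": -0.3,"ax": 11.4,"ay": 0,"az": 0,"claw": 0},{"x": 0.211,"y": 0.17,"z": -0.3,"ax": 11.4,"ay": 0,"az": 0,"claw": 0},{"x": 0.211,"y": 0.17,"z": -0.3,"ax": 11.4,"ay": 0,"az": 0,"claw": 0},{"x": 0.211,"y": 0.17,"z": -0.3,"ax": 11.4,"ay": 0,"az": 0,"claw": 0}])

```text
time: 25.45
position: [0.4356, -0.1093, 0.0494]
orientation: [-1.074, 1.29, 1.073]
contact_force: [0.1, -0.2, 1.2]
finger_gap: 0.0853
```

Run:
```python
from h import *
C,im=shot('w17'); save(im,'z.png',1.2)
t=tubes(C)
b=max(t,key=lambda q:q[3]-abs(q[1]+.11)*5)
move([b[0],b[1],-.028],b[2]+90)
```

```text
p0.90 px[ 12. 294.] n2149 -> x 0.4167 y -0.3218 yaw -1.1 iou 0.86
p0.87 px[ 85. 193.] n16729 -> x 0.4219 y -0.2179 yaw -14.3 iou 0.84
p0.82 px[255. 200.] n14991 -> x 0.4367 y -0.1094 yaw -10.8 iou 0.98
at [ 0.4356 -0.1093  0.0494] psi 79.53 tilt [ 9.e-04 -3.e-04 -1.e+00] t 25.55
MOVE {'x': np.float64(0.0774), 'y': np.float64(-0.001), 'z': np.float64(0.0001), 'ax': np.float64(0.29), 'q6': np.float64(-1.71)}
```

View pics/z.png

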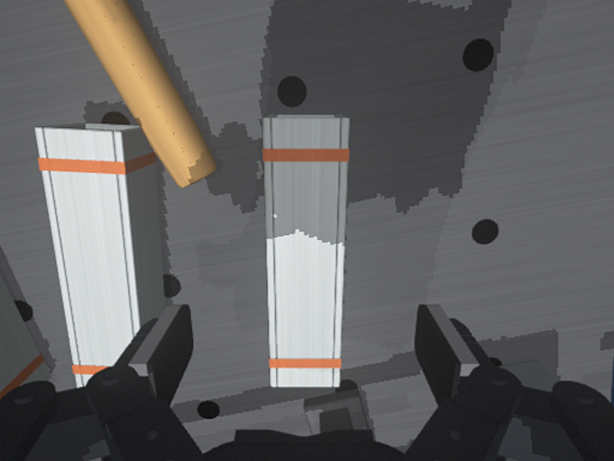

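Emit:
drive_tool(targets=[{"x": 0.0,"y": -0.001,"z": 0,"ax": 0,"ay": 0,"az": 0,"claw": 55},{"x": 0.0,"y": -0.001,"z": 0,"ax": 0,"ay": 0,"az": 0,"claw": 55},{"x": 0.05,"y": -0.001,"z": 0,"ax": 0,"ay": 0,"az": 0,"claw": 55},{"x": 0.07,"y": -0.001,"z": 0,"ax": 0,"ay": 0,"az": 0,"claw": 55},{"x": 0.077,"y": -0.001,"z": 0,"ax": 0,"ay": 0,"az": 0,"claw": 55},{"x": 0.077,"y": -0.001,"z": 0,"ax": 0,"ay": 0,"az": 0,"claw": 200},{"x": 0.077,"y": -0.001,"z": 0,"ax": 0,"ay": 0,"az": 0,"claw": 255},{"x": 0.077,"y": -0.001,"z": 0,"ax": 0,"ay": 0,"az": 0,"claw": 255},{"x": 0.077,"y": -0.001,"z": 0,"ax": 0,"ay": 0,"az": 0,"claw": 255}])

```text
time: 26.68
position: [0.4367, -0.1103, -0.027]
orientation: [-1.074, 1.29, 1.071]
contact_force: [-1.1, 0.4, 7.6]
finger_gap: 0.0395
```

Run:
```python
from h import *
move([.6021,.1145,.18],90.9)
```

```text
at [ 0.4367 -0.1103 -0.027 ] psi 79.46 tilt [ 1.7e-03 -5.0e-04 -1.0e+00] t 26.68
MOVE {'x': np.float64(-0.2069), 'y': np.float64(-0.1218), 'z': np.float64(0.2512), 'ax': np.float64(-11.44), 'q6': np.float64(-1.48)}
```

Emit:
drive_tool(targets=[{"x": -0.05,"y": 0,"z": 0,"ax": 0,"ay": 0,"az": 0,"claw": 255},{"x": -0.1,"y": 0,"z": 0,"ax": 0,"ay": 0,"az": 0,"claw": 255},{"x": -0.155,"y": 0,"z": 0,"ax": 0,"ay": 0,"az": 0,"claw": 255},{"x": -0.207,"y": 0,"z": 0,"ax": 0,"ay": 0,"az": 0,"claw": 255},{"x": -0.207,"y": -0.024,"z": 0.05,"ax": -3,"ay": 0,"az": 0,"claw": 255},{"x": -0.207,"y": -0.048,"z": 0.1,"ax": -6,"ay": 0,"az": 0,"claw": 255},{"x": -0.207,"y": -0.072,"z": 0.15,"ax": -9,"ay": 0,"az": 0,"claw": 255},{"x": -0.207,"y": -0.097,"z": 0.2,"ax": -11.4,"ay": 0,"az": 0,"claw": 255},{"x": -0.207,"y": -0.115,"z": 0.237,"ax": -11.4,"ay": 0,"az": 0,"claw": 255},{"x": -0.207,"y": -0.122,"z": 0.251,"ax": -11.4,"ay": 0,"az": 0,"claw": 255},{"x": -0.207,"y": -0.122,"z": 0.251,"ax": -11.4,"ay": 0,"az": 0,"claw": 255},{"x": -0.207,"y": -0.122,"z": 0.251,"ax": -11.4,"ay": 0,"az": 0,"claw": 255}])

```text
time: 28.18
position: [0.6015, 0.1134, 0.179]
orientation: [-1.22, 1.203, 1.22]
contact_force: [0.1, -0.3, -5.3]
finger_gap: 0.0391
```

Run:
```python
from h import *
C,im=shot('w18'); save(im,'aa.png',1.2)
move([.6021,.1145,.061],90.9)
```

```text
at [0.6015 0.1133 0.1792] psi 90.8 tilt [-1.e-04 -2.e-04 -1.e+00] t 28.23
MOVE {'x': np.float64(0.1182), 'y': np.float64(-0.0006), 'z': np.float64(0.0013), 'ax': np.float64(-0.1), 'q6': np.float64(-1.46)}
```

View pics/aa.png

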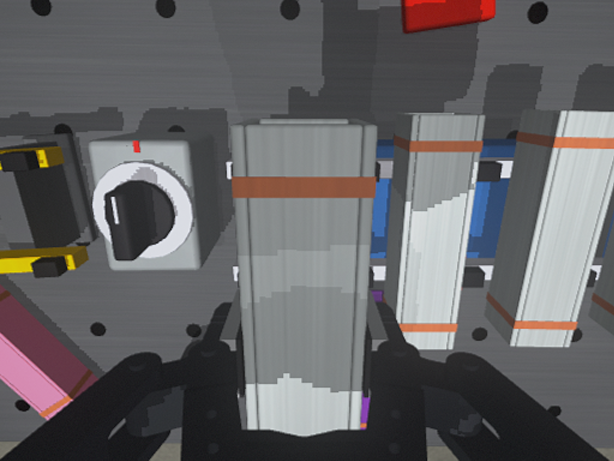

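Emit:
drive_tool(targets=[{"x": 0.04,"y": 0,"z": 0.001,"ax": 0,"ay": 0,"az": 0,"claw": 255},{"x": 0.08,"y": 0,"z": 0.001,"ax": 0,"ay": 0,"az": 0,"claw": 255},{"x": 0.105,"y": 0,"z": 0.001,"ax": 0,"ay": 0,"az": 0,"claw": 255},{"x": 0.113,"y": 0,"z": 0.001,"ax": 0,"ay": 0,"az": 0,"claw": 255},{"x": 0.118,"y": 0,"z": 0.001,"ax": 0,"ay": 0,"az": 0,"claw": 255},{"x": 0.118,"y": 0,"z": 0.001,"ax": 0,"ay": 0,"az": 0,"claw": 255}])

```text
time: 28.98
position: [0.6023, 0.1151, 0.062]
orientation: [-1.221, 1.201, 1.219]
contact_force: [-0.3, -1.1, -2.8]
finger_gap: 0.0392
```

Run:
```python
from h import *
C,im=shot('w19'); save(im,'ab.png',1.2)
```

```text
(no output)
```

View pics/ab.png

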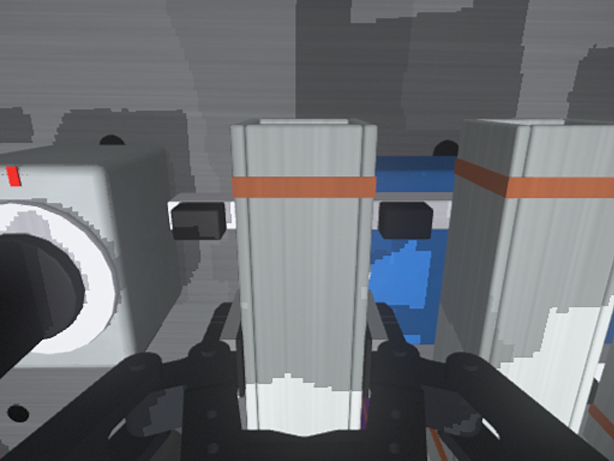

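Emit:
drive_tool(targets=[{"x": 0.002,"y": 0,"z": 0,"ax": 0,"ay": 0,"az": 0,"claw": 120},{"x": 0.002,"y": 0,"z": 0,"ax": 0,"ay": 0,"az": 0,"claw": 100},{"x": 0.002,"y": 0,"z": 0,"ax": 0,"ay": 0,"az": 0,"claw": 85},{"x": 0,"y": 0,"z": 0,"ax": 0,"ay": 0,"az": 0,"claw": 85},{"x": -0.03,"y": 0,"z": 0,"ax": 0,"ay": 0,"az": 0,"claw": 85},{"x": -0.08,"y": 0,"z": 0,"ax": 0,"ay": 0,"az": 0,"claw": 85},{"x": -0.14,"y": 0,"z": 0,"ax": 0,"ay": 0,"az": 0,"claw": 60},{"x": -0.2,"y": 0,"z": 0,"ax": 0,"ay": 0,"az": 0,"claw": 0},{"x": -0.2,"y": 0,"z": 0,"ax": 0,"ay": 0,"az": 0,"claw": 0}])

```text
time: 30.15
position: [0.6032, 0.1155, 0.2665]
orientation: [-1.224, 1.195, 1.214]
contact_force: [1.6, -0.3, -0.6]
finger_gap: 0.0851
```

Run:
```python
from h import *
C,im=shot('w20'); save(im,'ac.png',1.2)
for n in ['scene','side']:
    c=cam(n); a=proj(c,[.65,.23,.08]).astype(int); I=eyes.camera(n); save(I,f'ac_{n}.png',7,(a[0]-45,a[1]-40,a[0]+45,a[1]+40))
move([.4219,-.218,.05],75.9)
```

```text
at [0.6016 0.1152 0.2598] psi 90.86 tilt [-1.7e-03 -2.0e-04 -1.0e+00] t 30.3
MOVE {'x': np.float64(0.2101), 'y': np.float64(0.1843), 'z': np.float64(-0.3305), 'ax': np.float64(14.96), 'q6': np.float64(-1.86)}
```

View pics/ac.png

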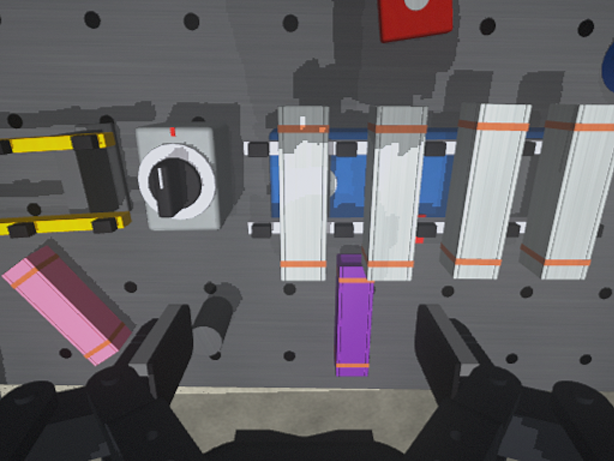

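View pics/ac_scene.png

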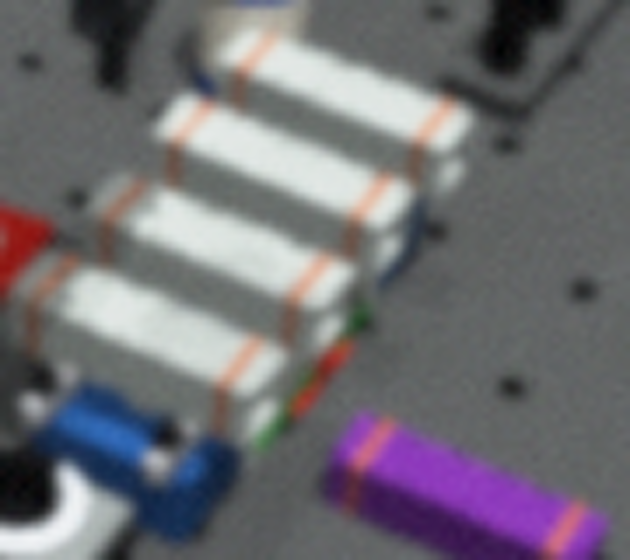

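Emit:
drive_tool(targets=[{"x": 0.0,"y": 0.05,"z": -0.03,"ax": 3,"ay": 0,"az": 0,"claw": 0},{"x": 0.04,"y": 0.1,"z": -0.08,"ax": 8,"ay": 0,"az": 0,"claw": 0},{"x": 0.18,"y": 0.184,"z": -0.33,"ax": 15,"ay": 0,"az": 0,"claw": 30},{"x": 0.18,"y": 0.184,"z": -0.33,"ax": 15,"ay": 0,"az": 0,"claw": 30},{"x": 0.18,"y": 0.184,"z": -0.33,"ax": 15,"ay": 0,"az": 0,"claw": 30},{"x": 0.18,"y": 0.184,"z": -0.33,"ax": 15,"ay": 0,"az": 0,"claw": 30},{"x": 0.18,"y": 0.184,"z": -0.33,"ax": 15,"ay": 0,"az": 0,"claw": 30},{"x": 0.18,"y": 0.184,"z": -0.33,"ax": 15,"ay": 0,"az": 0,"claw": 30},{"x": 0.21,"y": 0.184,"z": -0.33,"ax": 15,"ay": 0,"az": 0,"claw": 30},{"x": 0.21,"y": 0.184,"z": -0.33,"ax": 15,"ay": 0,"az": 0,"claw": 30},{"x": 0.21,"y": 0.184,"z": -0.33,"ax": 15,"ay": 0,"az": 0,"claw": 30}])

```text
time: 31.68
position: [0.4232, -0.217, 0.0516]
orientation: [-1.026, 1.316, 1.026]
contact_force: [0.5, -1.3, -0.3]
finger_gap: 0.0757
```

Run:
```python
from h import *
C,im=shot('w21'); save(im,'ad.png',1.2)
t=tubes(C)
b=max(t,key=lambda q:q[3]-abs(q[1]+.218)*5)
move([b[0],b[1],-.028],b[2]+90)
```

```text
p0.94 px[252. 200.] n14603 -> x 0.4218 y -0.2173 yaw -13.5 iou 0.98
p0.66 px[ 95. 217.] n13344 -> x 0.4285 y -0.3222 yaw 0.9 iou 0.72
at [ 0.4234 -0.2173  0.052 ] psi 75.9 tilt [ 1.1e-03 -7.0e-04 -1.0e+00] t 31.77
MOVE {'x': np.float64(0.0799), 'y': np.float64(0.0017), 'z': np.float64(-0.0004), 'ax': np.float64(-0.64), 'q6': np.float64(-1.89)}
```

View pics/ad.png

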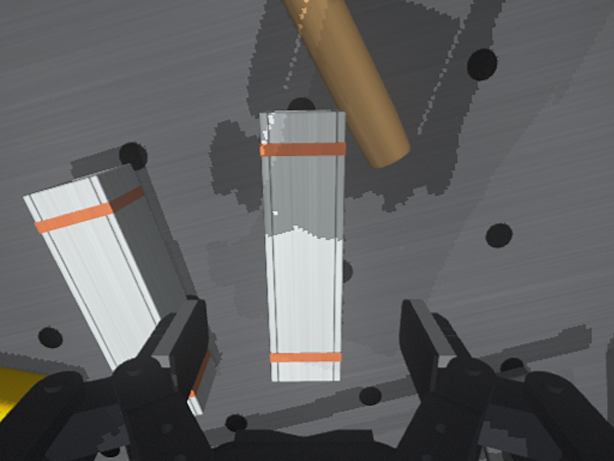

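Run:
```python
from h import *
C,im=load('w21')
s=sensors.sense(); R=Rn.from_rotvec(s['orientation']).as_matrix(); P=np.array(s['position'])
for px in [(378,168),(410,152),(345,108)]:
    X=ray(C,(px[0]/1.2,px[1]/1.2),.015); print(X, R.T@(X-P))
```

```text
[ 0.3881156  -0.16680563  0.015     ] [0.0368749  0.04662077 0.0403775 ]
[ 0.38380396 -0.14848159  0.015     ] [0.03685711 0.05526791 0.05709836]
[ 0.35314982 -0.17771953  0.015     ] [0.03684245 0.07787269 0.02127159]
```

Emit:
drive_tool(targets=[{"x": 0.0,"y": 0.0015,"z": 0,"ax": -0.6,"ay": 0,"az": 0,"claw": 65},{"x": 0.0,"y": 0.0015,"z": 0,"ax": -0.6,"ay": 0,"az": 0,"claw": 65},{"x": 0.05,"y": 0.0015,"z": 0,"ax": -0.6,"ay": 0,"az": 0,"claw": 65},{"x": 0.072,"y": 0.0015,"z": 0,"ax": -0.6,"ay": 0,"az": 0,"claw": 65},{"x": 0.079,"y": 0.0015,"z": 0,"ax": -0.6,"ay": 0,"az": 0,"claw": 65},{"x": 0.079,"y": 0.0015,"z": 0,"ax": -0.6,"ay": 0,"az": 0,"claw": 200},{"x": 0.079,"y": 0.0015,"z": 0,"ax": -0.6,"ay": 0,"az": 0,"claw": 255},{"x": 0.079,"y": 0.0015,"z": 0,"ax": -0.6,"ay": 0,"az": 0,"claw": 255},{"x": 0.079,"y": 0.0015,"z": 0,"ax": -0.6,"ay": 0,"az": 0,"claw": 255}])

```text
time: 32.9
position: [0.422, -0.2174, -0.027]
orientation: [-1.035, 1.311, 1.032]
contact_force: [-1.5, 1.1, 7.7]
finger_gap: 0.0395
```

Run:
```python
from h import *
move([.6070,-.1878,.15],94.5)
```

```text
at [ 0.422  -0.2174 -0.027 ] psi 76.46 tilt [ 1.4e-03 -9.0e-04 -1.0e+00] t 32.9
MOVE {'x': np.float64(-0.1768), 'y': np.float64(-0.1732), 'z': np.float64(0.072), 'ax': np.float64(-18.04), 'q6': np.float64(-2.03)}
```

Emit:
drive_tool(targets=[{"x": -0.05,"y": 0,"z": 0,"ax": 0,"ay": 0,"az": 0,"claw": 255},{"x": -0.1,"y": 0,"z": 0,"ax": 0,"ay": 0,"az": 0,"claw": 255},{"x": -0.15,"y": 0,"z": 0,"ax": 0,"ay": 0,"az": 0,"claw": 255},{"x": -0.177,"y": -0.01,"z": 0,"ax": -3,"ay": 0,"az": 0,"claw": 255},{"x": -0.177,"y": -0.055,"z": 0.02,"ax": -8,"ay": 0,"az": 0,"claw": 255},{"x": -0.177,"y": -0.1,"z": 0.04,"ax": -13,"ay": 0,"az": 0,"claw": 255},{"x": -0.177,"y": -0.145,"z": 0.06,"ax": -18,"ay": 0,"az": 0,"claw": 255},{"x": -0.177,"y": -0.165,"z": 0.068,"ax": -18,"ay": 0,"az": 0,"claw": 255},{"x": -0.177,"y": -0.173,"z": 0.072,"ax": -18,"ay": 0,"az": 0,"claw": 255},{"x": -0.177,"y": -0.173,"z": 0.072,"ax": -18,"ay": 0,"az": 0,"claw": 255},{"x": -0.177,"y": -0.173,"z": 0.072,"ax": -18,"ay": 0,"az": 0,"claw": 255}])

```text
time: 34.28
position: [0.6057, -0.1879, 0.1492]
orientation: [-1.266, 1.172, 1.266]
contact_force: [0.4, -0.0, -3.5]
finger_gap: 0.0394
```

Run:
```python
from h import *
C,im=shot('w22'); save(im,'ae.png',1.2)
move([.6070,-.1878,.064],94.5)
```

```text
at [ 0.6058 -0.1879  0.1493] psi 94.42 tilt [ 1.e-04 -1.e-04 -1.e+00] t 34.33
MOVE {'x': np.float64(0.0853), 'y': np.float64(-0.0012), 'z': np.float64(0.0), 'ax': np.float64(-0.08), 'q6': np.float64(-2.01)}
```

View pics/ae.png

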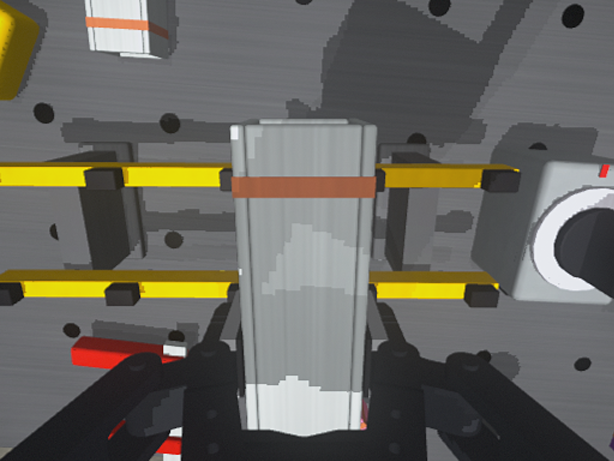

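Emit:
drive_tool(targets=[{"x": 0.03,"y": -0.001,"z": 0,"ax": 0,"ay": 0,"az": 0,"claw": 255},{"x": 0.06,"y": -0.001,"z": 0,"ax": 0,"ay": 0,"az": 0,"claw": 255},{"x": 0.066,"y": -0.001,"z": 0,"ax": 0,"ay": 0,"az": 0,"claw": 255},{"x": 0.066,"y": -0.001,"z": 0,"ax": 0,"ay": 0,"az": 0,"claw": 255}])

```text
time: 34.83
position: [0.6075, -0.1877, 0.0838]
orientation: [-1.267, 1.171, 1.266]
contact_force: [-0.2, -0.7, -3.4]
finger_gap: 0.0392
```

Run:
```python
from h import *
C,im=shot('w23'); save(im,'af.png',1.5)
move([.6070,-.1878,.064],94.5)
```

```text
at [ 0.6079 -0.1878  0.0844] psi 94.44 tilt [ 1.7e-03 -7.0e-04 -1.0e+00] t 34.88
MOVE {'x': np.float64(0.0204), 'y': np.float64(0.0009), 'z': np.float64(0.0001), 'ax': np.float64(-0.06), 'q6': np.float64(-2.01)}
```

View pics/af.png

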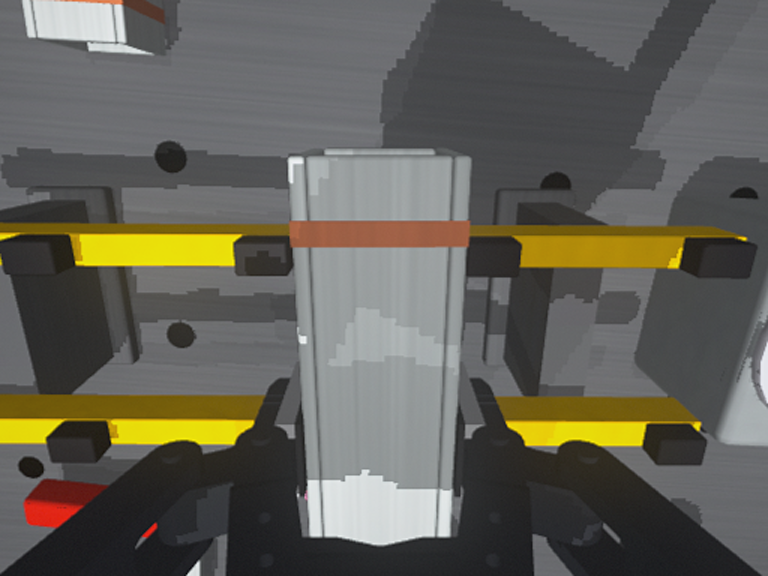

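Emit:
drive_tool(targets=[{"x": 0.01,"y": 0.001,"z": 0,"ax": 0,"ay": 0,"az": 0,"claw": 255},{"x": 0.017,"y": 0.001,"z": 0,"ax": 0,"ay": 0,"az": 0,"claw": 255},{"x": 0.0195,"y": 0.001,"z": 0,"ax": 0,"ay": 0,"az": 0,"claw": 255},{"x": 0.0195,"y": 0.001,"z": 0,"ax": 0,"ay": 0,"az": 0,"claw": 255}])

```text
time: 35.38
position: [0.6065, -0.1876, 0.0635]
orientation: [-1.266, 1.171, 1.266]
contact_force: [-0.1, 0.3, -3.7]
finger_gap: 0.0393
```

Emit:
drive_tool(targets=[{"x": 0.0005,"y": 0,"z": 0,"ax": 0,"ay": 0,"az": 0,"claw": 120},{"x": 0.0,"y": 0,"z": 0,"ax": 0,"ay": 0,"az": 0,"claw": 100},{"x": 0.0,"y": 0,"z": 0,"ax": 0,"ay": 0,"az": 0,"claw": 85},{"x": 0,"y": 0,"z": 0,"ax": 0,"ay": 0,"az": 0,"claw": 85},{"x": -0.03,"y": 0,"z": 0,"ax": 0,"ay": 0,"az": 0,"claw": 85},{"x": -0.08,"y": 0,"z": 0,"ax": 0,"ay": 0,"az": 0,"claw": 85},{"x": -0.14,"y": 0,"z": 0,"ax": 0,"ay": 0,"az": 0,"claw": 60},{"x": -0.19,"y": 0,"z": 0,"ax": 0,"ay": 0,"az": 0,"claw": 0},{"x": -0.19,"y": 0,"z": 0,"ax": 0,"ay": 0,"az": 0,"claw": 0}])

```text
time: 36.5
position: [0.6075, -0.188, 0.2582]
orientation: [-1.272, 1.168, 1.26]
contact_force: [0.4, 0.4, -0.9]
finger_gap: 0.0854
```

Run:
```python
from h import *
C,im=shot('w24'); save(im,'ag.png',1.2)
t=tubes(C)
move([.4285,-.3222,.05],96)
```

```text
p0.96 px[254. 161.] n6381 -> x 0.6112 y -0.1871 yaw 5.5 iou 0.65
p0.96 px[263. 266.] n2851 -> x 0.7680 y -0.1663 yaw 36.5 iou 0.77
p0.84 px[148.  27.] n2441 -> x 0.4273 y -0.3222 yaw 1.9 iou 0.98
p0.79 px[489. 285.] n3448 -> x 0.7707 y 0.1785 yaw 0.7 iou 0.82
p0.59 px[506. 219.] n1125 -> x 0.6380 y 0.1854 yaw 0.7 iou 0.98
at [ 0.6064 -0.1875  0.2532] psi 94.45 tilt [ 1.e-04  0.e+00 -1.e+00] t 36.6
MOVE {'x': np.float64(0.2032), 'y': np.float64(0.1878), 'z': np.float64(-0.1204), 'ax': np.float64(178.45), 'q6': np.float64(0.76)}
```

View pics/ag.png

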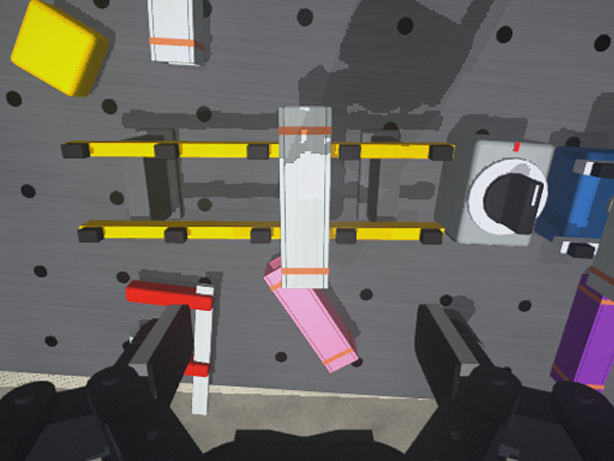

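```bash
sed -i 's/abs(q6)<2.3/abs(q6)<2.46/' h.py
python3 - <<'E'
from h import *
move([.4280,-.3222,.05],92)
E
```

```text
at [ 0.6064 -0.1875  0.2532] psi 94.45 tilt [ 1.e-04  0.e+00 -1.e+00] t 36.6
MOVE {'x': np.float64(0.2032), 'y': np.float64(0.1883), 'z': np.float64(-0.1204), 'ax': np.float64(2.45), 'q6': np.float64(-2.31)}
```

Emit:
drive_tool(targets=[{"x": 0.0,"y": 0.05,"z": -0.02,"ax": 1,"ay": 0,"az": 0,"claw": 0},{"x": 0.03,"y": 0.1,"z": -0.05,"ax": 2,"ay": 0,"az": 0,"claw": 0},{"x": 0.07,"y": 0.15,"z": -0.09,"ax": 2.4,"ay": 0,"az": 0,"claw": 30},{"x": 0.12,"y": 0.188,"z": -0.12,"ax": 2.4,"ay": 0,"az": 0,"claw": 30},{"x": 0.18,"y": 0.188,"z": -0.12,"ax": 2.4,"ay": 0,"az": 0,"claw": 30},{"x": 0.203,"y": 0.188,"z": -0.12,"ax": 2.4,"ay": 0,"az": 0,"claw": 30},{"x": 0.203,"y": 0.188,"z": -0.12,"ax": 2.4,"ay": 0,"az": 0,"claw": 30},{"x": 0.203,"y": 0.188,"z": -0.12,"ax": 2.4,"ay": 0,"az": 0,"claw": 30}])

```text
time: 37.6
position: [0.4289, -0.322, 0.0516]
orientation: [-1.237, 1.192, 1.235]
contact_force: [0.0, -0.2, 0.0]
finger_gap: 0.0756
```

Run:
```python
from h import *
C,im=shot('w25'); save(im,'ah.png',1.2)
t=tubes(C)
b=max(t,key=lambda q:q[3]-abs(q[1]+.322)*5)
move([b[0],b[1],-.028],b[2]+90)
```

```text
p0.82 px[257. 200.] n14703 -> x 0.4281 y -0.3217 yaw 1.3 iou 0.99
at [ 0.4292 -0.3221  0.0521] psi 92.09 tilt [ 0.0019 -0.0016 -1.    ] t 37.7
MOVE {'x': np.float64(0.0801), 'y': np.float64(0.0012), 'z': np.float64(0.0006), 'ax': np.float64(0.82), 'q6': np.float64(-2.31)}
```

View pics/ah.png

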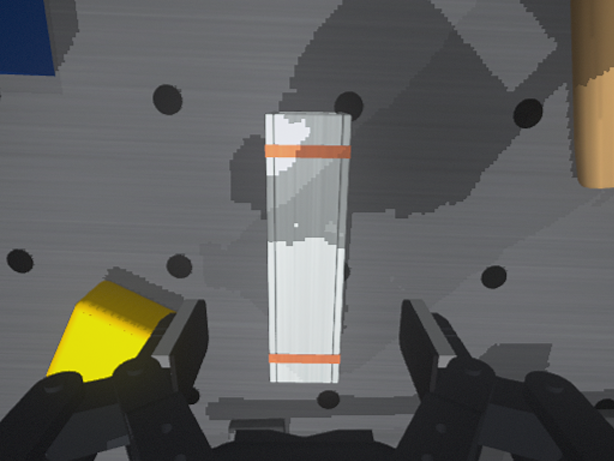

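Run:
```python
from h import *
C,im=load('w25')
s=sensors.sense(); R=Rn.from_rotvec(s['orientation']).as_matrix(); P=np.array(s['position'])
for px in [(178,312),(105,282)]:
    X=ray(C,(px[0]/1.2,px[1]/1.2),.03); print(X, R.T@(X-P))
```

```text
[ 0.46555913 -0.39331468  0.03      ] [ 0.02230029 -0.0336883  -0.07241926]
[ 0.44799208 -0.43290229  0.03      ] [ 0.0223321  -0.01469164 -0.11134106]
```

Tape corner is 34 mm further along and 72 mm aside, so it is clear of the fingers (outer edge about 47 mm).

Emit:
drive_tool(targets=[{"x": 0.0,"y": 0.001,"z": 0,"ax": 0.8,"ay": 0,"az": 0,"claw": 65},{"x": 0.0,"y": 0.001,"z": 0,"ax": 0.8,"ay": 0,"az": 0,"claw": 65},{"x": 0.05,"y": 0.001,"z": 0,"ax": 0.8,"ay": 0,"az": 0,"claw": 65},{"x": 0.072,"y": 0.001,"z": 0,"ax": 0.8,"ay": 0,"az": 0,"claw": 65},{"x": 0.079,"y": 0.001,"z": 0,"ax": 0.8,"ay": 0,"az": 0,"claw": 65},{"x": 0.079,"y": 0.001,"z": 0,"ax": 0.8,"ay": 0,"az": 0,"claw": 200},{"x": 0.079,"y": 0.001,"z": 0,"ax": 0.8,"ay": 0,"az": 0,"claw": 255},{"x": 0.079,"y": 0.001,"z": 0,"ax": 0.8,"ay": 0,"az": 0,"claw": 255},{"x": 0.079,"y": 0.001,"z": 0,"ax": 0.8,"ay": 0,"az": 0,"claw": 255}])

```text
time: 38.83
position: [0.4279, -0.3223, -0.0274]
orientation: [-1.227, 1.199, 1.224]
contact_force: [-0.8, 0.7, 7.1]
finger_gap: 0.0394
```

Run:
```python
from h import *
move([.6132,-.2656,.15],94.5)
```

```text
at [ 0.4279 -0.3223 -0.0274] psi 91.26 tilt [ 0.0013 -0.0011 -1.    ] t 38.83
MOVE {'x': np.float64(-0.1772), 'y': np.float64(-0.1867), 'z': np.float64(0.0524), 'ax': np.float64(-3.24), 'q6': np.float64(-2.13)}
```

Emit:
drive_tool(targets=[{"x": -0.05,"y": 0,"z": 0,"ax": 0,"ay": 0,"az": 0,"claw": 255},{"x": -0.1,"y": 0,"z": 0,"ax": 0,"ay": 0,"az": 0,"claw": 255},{"x": -0.15,"y": 0,"z": 0,"ax": 0,"ay": 0,"az": 0,"claw": 255},{"x": -0.177,"y": -0.01,"z": 0.003,"ax": -1,"ay": 0,"az": 0,"claw": 255},{"x": -0.177,"y": -0.055,"z": 0.015,"ax": -2,"ay": 0,"az": 0,"claw": 255},{"x": -0.177,"y": -0.1,"z": 0.028,"ax": -3.2,"ay": 0,"az": 0,"claw": 255},{"x": -0.177,"y": -0.145,"z": 0.04,"ax": -3.2,"ay": 0,"az": 0,"claw": 255},{"x": -0.177,"y": -0.175,"z": 0.05,"ax": -3.2,"ay": 0,"az": 0,"claw": 255},{"x": -0.177,"y": -0.1867,"z": 0.0524,"ax": -3.2,"ay": 0,"az": 0,"claw": 255},{"x": -0.177,"y": -0.1867,"z": 0.0524,"ax": -3.2,"ay": 0,"az": 0,"claw": 255},{"x": -0.111,"y": -0.187,"z": 0.0524,"ax": -3.2,"ay": 0,"az": 0,"claw": 255},{"x": -0.111,"y": -0.187,"z": 0.0524,"ax": -3.2,"ay": 0,"az": 0,"claw": 255},{"x": -0.111,"y": -0.187,"z": 0.0524,"ax": -3.2,"ay": 0,"az": 0,"claw": 255},{"x": -0.111,"y": -0.187,"z": 0.0524,"ax": -3.2,"ay": 0,"az": 0,"claw": 255}])

```text
time: 40.58
position: [0.614, -0.2661, 0.0853]
orientation: [-1.269, 1.171, 1.263]
contact_force: [-0.1, -0.1, -4.1]
finger_gap: 0.0392
```

Run:
```python
from h import *
C,im=shot('w26'); save(im,'ai.png',1.5)
move([.6132,-.2656,.063],94.5)
```

```text
at [ 0.6139 -0.2659  0.0849] psi 94.44 tilt [ 0.003  -0.0015 -1.    ] t 40.62
MOVE {'x': np.float64(0.0219), 'y': np.float64(0.0007), 'z': np.float64(0.0004), 'ax': np.float64(-0.06), 'q6': np.float64(-2.11)}
```

View pics/ai.png

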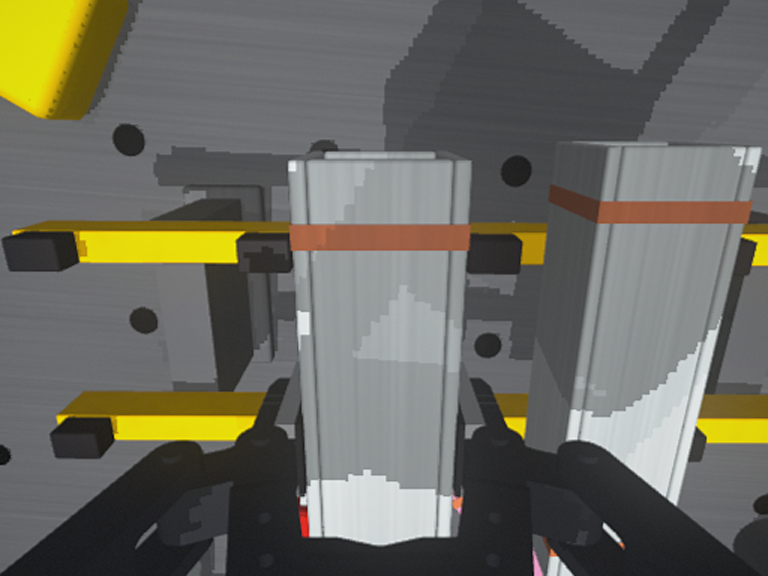

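Centred between the pins. Lower to the rails, release and rise.

Emit:
drive_tool(targets=[{"x": 0.01,"y": 0.0005,"z": 0,"ax": 0,"ay": 0,"az": 0,"claw": 255},{"x": 0.018,"y": 0.0005,"z": 0,"ax": 0,"ay": 0,"az": 0,"claw": 255},{"x": 0.021,"y": 0.0005,"z": 0,"ax": 0,"ay": 0,"az": 0,"claw": 255},{"x": 0.021,"y": 0.0005,"z": 0,"ax": 0,"ay": 0,"az": 0,"claw": 255},{"x": 0.021,"y": 0.0005,"z": 0,"ax": 0,"ay": 0,"az": 0,"claw": 120},{"x": 0.021,"y": 0.0005,"z": 0,"ax": 0,"ay": 0,"az": 0,"claw": 100},{"x": 0.021,"y": 0.0005,"z": 0,"ax": 0,"ay": 0,"az": 0,"claw": 85},{"x": 0.021,"y": 0.0005,"z": 0,"ax": 0,"ay": 0,"az": 0,"claw": 85},{"x": -0.01,"y": 0,"z": 0,"ax": 0,"ay": 0,"az": 0,"claw": 85},{"x": -0.06,"y": 0,"z": 0,"ax": 0,"ay": 0,"az": 0,"claw": 85},{"x": -0.12,"y": 0,"z": 0,"ax": 0,"ay": 0,"az": 0,"claw": 60},{"x": -0.18,"y": 0,"z": 0,"ax": 0,"ay": 0,"az": 0,"claw": 0},{"x": -0.265,"y": 0.1,"z": 0.26,"ax": 0,"ay": 0,"az": 0,"claw": 0},{"x": -0.265,"y": 0.1,"z": 0.26,"ax": 0,"ay": 0,"az": 0,"claw": 0},{"x": -0.265,"y": 0.1,"z": 0.26,"ax": 0,"ay": 0,"az": 0,"claw": 0},{"x": -0.265,"y": 0.1,"z": 0.26,"ax": 0,"ay": 0,"az": 0,"claw": 0},{"x": -0.265,"y": 0.1,"z": 0.26,"ax": 0,"ay": 0,"az": 0,"claw": 0},{"x": -0.265,"y": 0.1,"z": 0.26,"ax": 0,"ay": 0,"az": 0,"claw": 0}])

```text
time: 42.88
position: [0.4927, -0.0121, 0.3492]
orientation: [-1.27, 1.168, 1.266]
contact_force: [-0.3, -1.0, 0.0]
finger_gap: 0.0853
```

Run:
```python
from h import *
C,im=shot('w27'); save(im,'aj.png',1.5)
for n in ['scene','side']:
    I=eyes.camera(n); save(I,f'aj_{n}.png',1.5); c=cam(n); a=proj(c,[.65,.23,.08]).astype(int); save(I,f'ak_{n}.png',7,(a[0]-45,a[1]-40,a[0]+45,a[1]+40))
```

View pics/aj.png

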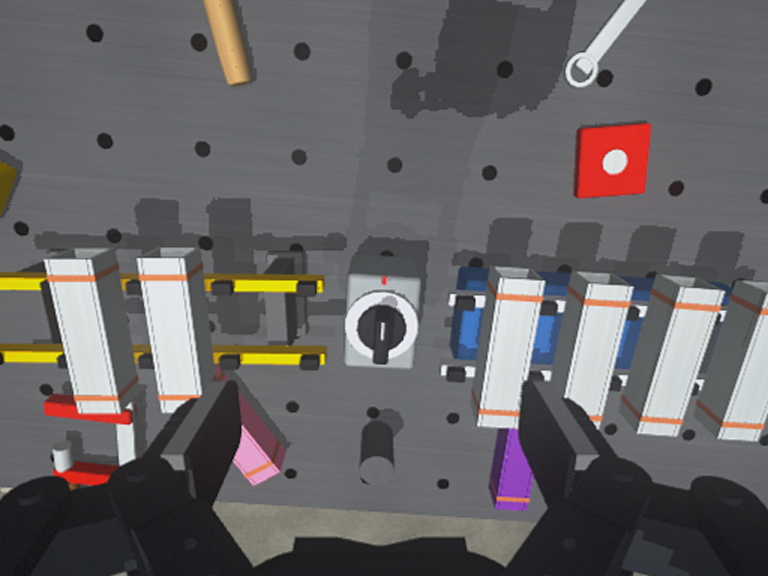

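View pics/aj_scene.png

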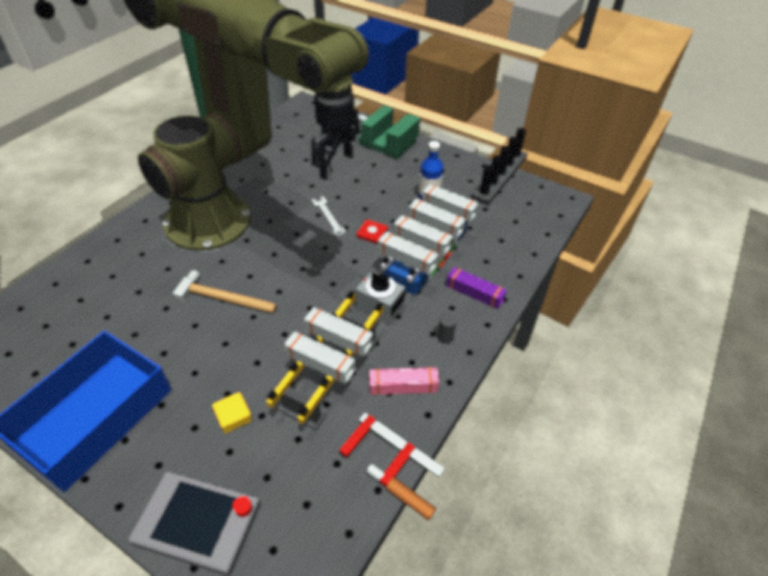

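View pics/aj_side.png

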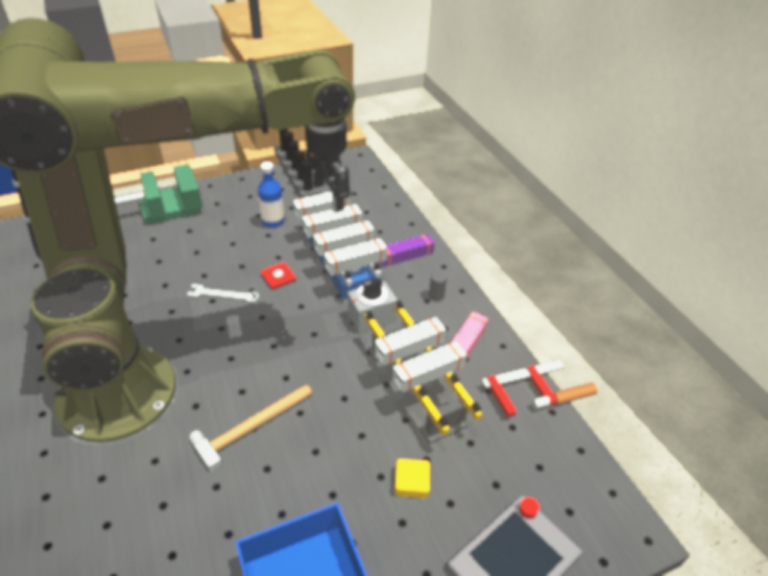

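View pics/ak_scene.png

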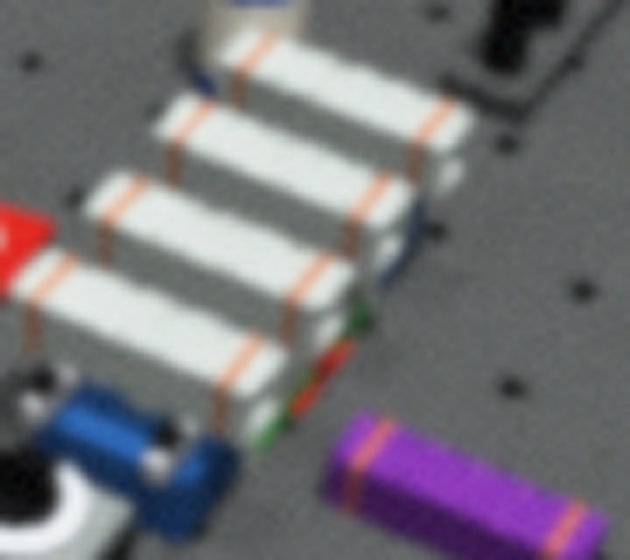

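Run:
```python
from h import *
C,im=shot('w28')
for d in nets.regions_of('tube1','wrist'):
    if d['p']<.3: continue
    m=np.asarray(d['pixels'])
    print(round(d['p'],2),np.round(d['point']),[tuple(np.round(fit(C,m,z),3)) for z in ((.09,) if d['point'][0]<200 else (.075,.084,.093))])
save(im,'al.png',8,(222,172,282,247))
```

```text
0.95 [445. 234.] [(np.float64(0.602), np.float64(0.277), np.float64(-0.503), np.float64(0.977)), (np.float64(0.598), np.float64(0.271), np.float64(0.464), np.float64(0.948)), (np.float64(0.595), np.float64(0.265), np.float64(1.09), np.float64(0.911))]
0.94 [393. 225.] [(np.float64(0.604), np.float64(0.197), np.float64(1.499), np.float64(0.858)), (np.float64(0.601), np.float64(0.193), np.float64(1.901), np.float64(0.827)), (np.float64(0.599), np.float64(0.188), np.float64(3.118), np.float64(0.797))]
0.93 [342. 320.] [(np.float64(0.784), np.float64(0.154), np.float64(21.199), np.float64(0.468)), (np.float64(0.753), np.float64(0.142), np.float64(21.788), np.float64(0.44)), (np.float64(0.748), np.float64(0.139), np.float64(22.322), np.float64(0.428))]
0.88 [170. 299.] [(np.float64(0.739), np.float64(-0.116), np.float64(-1.516), np.float64(0.375))]
0.85 [338. 229.] [(np.float64(0.605), np.float64(0.117), np.float64(0.644), np.float64(0.948)), (np.float64(0.602), np.float64(0.114), np.float64(0.795), np.float64(0.931)), (np.float64(0.599), np.float64(0.112), np.float64(2.077), np.float64(0.895))]
0.85 [118. 214.] [(np.float64(0.607), np.float64(-0.189), np.float64(3.454), np.float64(0.875))]
0.83 [491. 246.] [(np.float64(0.602), np.float64(0.357), np.float64(1.612), np.float64(0.982)), (np.float64(0.597), np.float64(0.35), np.float64(1.594), np.float64(0.981)), (np.float64(0.591), np.float64(0.343), np.float64(1.405), np.float64(0.966))]
0.74 [ 65. 218.] [(np.float64(0.614), np.float64(-0.267), np.float64(3.762), np.float64(0.955))]
0.3 [364. 208.] [(np.float64(0.64), np.float64(0.134), np.float64(69.05), np.float64(0.088)), (np.float64(0.556), np.float64(0.141), np.float64(-75.038), np.float64(0.093)), (np.float64(0.551), np.float64(0.141), np.float64(84.289), np.float64(0.102))]
```

View pics/al.png

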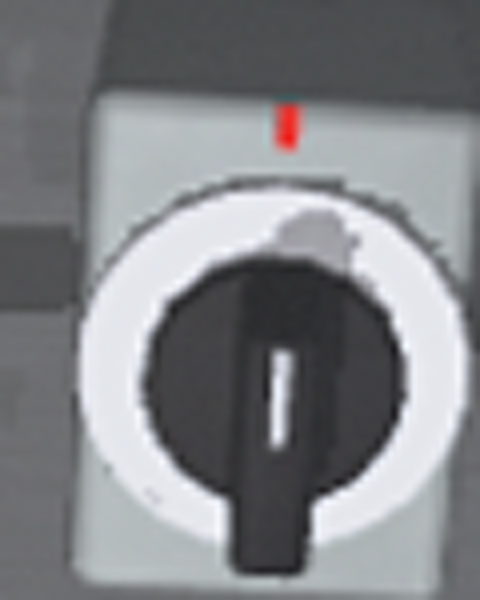

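Run:
```python
from h import *
C,im=shot('w29')
for d in nets.regions_of('tube1','wrist'):
    if d['p']<.6: continue
    m=np.asarray(d['pixels'])
    zs=np.arange(.06,.111,.005)
    f=[fit(C,m,z)[3] for z in zs]
    print(np.round(d['point']),[ (round(float(z),3),round(float(v),3)) for z,v in zip(zs,f)])
```

```text
[170. 301.] [(0.06, 0.416), (0.065, 0.409), (0.07, 0.402), (0.075, 0.397), (0.08, 0.391), (0.085, 0.384), (0.09, 0.377), (0.095, 0.372), (0.1, 0.366), (0.105, 0.359), (0.11, 0.353)]
[119. 216.] [(0.06, 0.911), (0.065, 0.917), (0.07, 0.916), (0.075, 0.915), (0.08, 0.906), (0.085, 0.897), (0.09, 0.885), (0.095, 0.869), (0.1, 0.846), (0.105, 0.83), (0.11, 0.811)]
[340. 322.] [(0.06, 0.457), (0.065, 0.45), (0.07, 0.435), (0.075, 0.425), (0.08, 0.427), (0.085, 0.422), (0.09, 0.403), (0.095, 0.4), (0.1, 0.381), (0.105, 0.373), (0.11, 0.365)]
[394. 224.] [(0.06, 0.89), (0.065, 0.888), (0.07, 0.881), (0.075, 0.868), (0.08, 0.851), (0.085, 0.834), (0.09, 0.817), (0.095, 0.8), (0.1, 0.782), (0.105, 0.768), (0.11, 0.753)]
[494. 250.] [(0.06, 0.962), (0.065, 0.97), (0.07, 0.979), (0.075, 0.987), (0.08, 0.989), (0.085, 0.983), (0.09, 0.976), (0.095, 0.968), (0.1, 0.96), (0.105, 0.953), (0.11, 0.946)]
[  3. 120.] [(0.06, 0.953), (0.065, 0.96), (0.07, 0.944), (0.075, 0.96), (0.08, 0.952), (0.085, 0.857), (0.09, 0.914), (0.095, 0.956), (0.1, 0.933), (0.105, 0.933), (0.11, 0.9)]
[337. 226.] [(0.06, 0.929), (0.065, 0.936), (0.07, 0.936), (0.075, 0.932), (0.08, 0.924), (0.085, 0.906), (0.09, 0.887), (0.095, 0.869), (0.1, 0.85), (0.105, 0.83), (0.11, 0.813)]
[447. 233.] [(0.06, 0.948), (0.065, 0.963), (0.07, 0.974), (0.075, 0.977), (0.08, 0.972), (0.085, 0.952), (0.09, 0.931), (0.095, 0.912), (0.1, 0.894), (0.105, 0.872), (0.11, 0.854)]
[ 63. 221.] [(0.06, 0.931), (0.065, 0.95), (0.07, 0.962), (0.075, 0.97), (0.08, 0.97), (0.085, 0.965), (0.09, 0.947), (0.095, 0.928), (0.1, 0.907), (0.105, 0.886), (0.11, 0.867)]
```

Run:
```python
from h import *
move([.66,.22,.30],-85.5)
```

```text
at [ 0.4935 -0.0146  0.3469] psi 94.4 tilt [-1.e-03  1.e-04 -1.e+00] t 43.23
MOVE {'x': np.float64(0.0468), 'y': np.float64(-0.1841), 'z': np.float64(0.2211), 'ax': np.float64(-0.1), 'q6': np.float64(-1.4)}
```

Emit:
drive_tool(targets=[{"x": 0.047,"y": -0.184,"z": 0.221,"ax": 176,"ay": 0,"az": 0,"claw": 0},{"x": 0.047,"y": -0.184,"z": 0.221,"ax": 176,"ay": 0,"az": 0,"claw": 0},{"x": 0.047,"y": -0.184,"z": 0.221,"ax": 176,"ay": 0,"az": 0,"claw": 0},{"x": 0.047,"y": -0.184,"z": 0.221,"ax": 176,"ay": 0,"az": 0,"claw": 0},{"x": 0.047,"y": -0.184,"z": 0.221,"ax": 176,"ay": 0,"az": 0,"claw": 0},{"x": 0.047,"y": -0.184,"z": 0.221,"ax": 176,"ay": 0,"az": 0,"claw": 0},{"x": 0.047,"y": -0.184,"z": 0.221,"ax": 176,"ay": 0,"az": 0,"claw": 0},{"x": 0.047,"y": -0.184,"z": 0.221,"ax": 176,"ay": 0,"az": 0,"claw": 0},{"x": 0.047,"y": -0.184,"z": 0.221,"ax": 176,"ay": 0,"az": 0,"claw": 0},{"x": 0.047,"y": -0.184,"z": 0.221,"ax": 176,"ay": 0,"az": 0,"claw": 0},{"x": 0.047,"y": -0.184,"z": 0.221,"ax": 176,"ay": 0,"az": 0,"claw": 0},{"x": 0.047,"y": -0.184,"z": 0.221,"ax": 176,"ay": 0,"az": 0,"claw": 0},{"x": 0.047,"y": -0.184,"z": 0.221,"ax": 176,"ay": 0,"az": 0,"claw": 0},{"x": 0.047,"y": -0.184,"z": 0.221,"ax": 176,"ay": 0,"az": 0,"claw": 0},{"x": 0.047,"y": -0.184,"z": 0.221,"ax": 176,"ay": 0,"az": 0,"claw": 0},{"x": 0.047,"y": -0.184,"z": 0.221,"ax": 176,"ay": 0,"az": 0,"claw": 0},{"x": 0.047,"y": -0.184,"z": 0.221,"ax": 176,"ay": 0,"az": 0,"claw": 0},{"x": 0.047,"y": -0.184,"z": 0.221,"ax": 176,"ay": 0,"az": 0,"claw": 0},{"x": 0.047,"y": -0.184,"z": 0.221,"ax": 176,"ay": 0,"az": 0,"claw": 0}])

```text
time: 45.6
position: [0.6597, 0.2204, 0.3001]
orientation: [1.098, 1.276, -1.099]
contact_force: [0.0, -0.2, 0.1]
finger_gap: 0.0852
```

Run:
```python
from h import *
C,im=shot('w30'); save(im,'am.png',1.5)
print(sensors.sense()['joint_positions'])
```

```text
[ 2.69907358e-01  6.16920739e-01  8.40197084e-01 -6.03270002e-06
  1.68482163e+00  1.69178453e+00]
```

View pics/am.png

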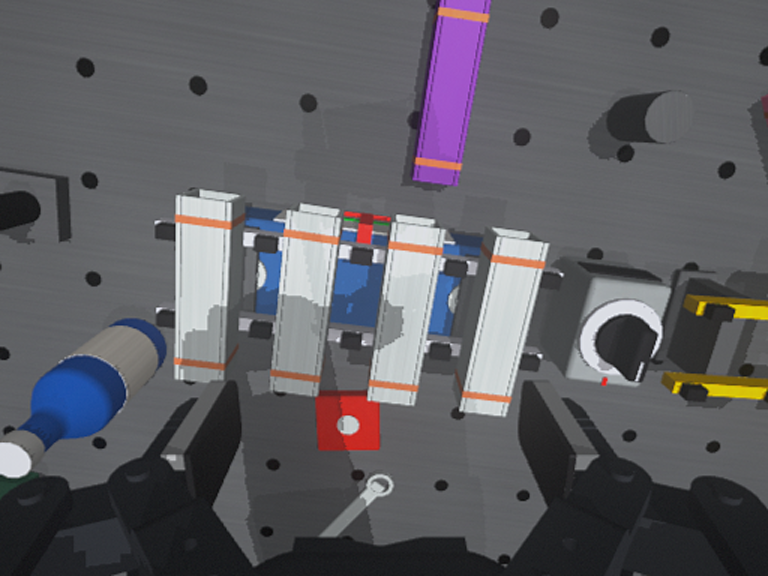

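Run:
```python
from h import *
C,im=load('w30'); save(im,'an.png',12,(218,130,278,172))
```

```text
(no output)
```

View pics/an.png

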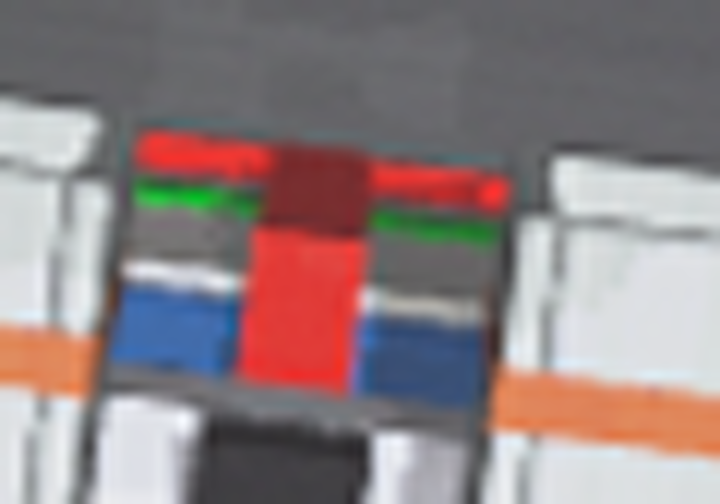

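Emit:
drive_tool(targets=[{"x": 0.03,"y": 0.02,"z": 0,"ax": 0,"ay": 0,"az": -10,"claw": 0},{"x": 0.06,"y": 0.03,"z": 0,"ax": 0,"ay": 0,"az": -20,"claw": 0},{"x": 0.08,"y": 0.03,"z": 0,"ax": 0,"ay": 0,"az": -30,"claw": 0},{"x": 0.08,"y": 0.03,"z": 0,"ax": 0,"ay": 0,"az": -30,"claw": 0},{"x": 0.08,"y": 0.03,"z": 0,"ax": 0,"ay": 0,"az": -30,"claw": 0},{"x": 0.08,"y": 0.03,"z": 0,"ax": 0,"ay": 0,"az": -30,"claw": 0}])

```text
time: 46.4
position: [0.6628, 0.2174, 0.2144]
orientation: [0.793, 1.604, -1.466]
contact_force: [-0.0, -0.2, 1.3]
finger_gap: 0.0854
```

Run:
```python
from h import *
C,im=shot('w31'); save(im,'ao.png',1.5); p=proj(C,[.655,.23,.07]); print(p,-C[1].T@C[2]); a=p.astype(int)
save(im,'ap.png',10,(max(0,a[0]-35),max(0,a[1]-28),a[0]+35,a[1]+28))
```

```text
[237.50084349 102.14697086] [0.81651162 0.23925931 0.32900306]
```

View pics/ao.png

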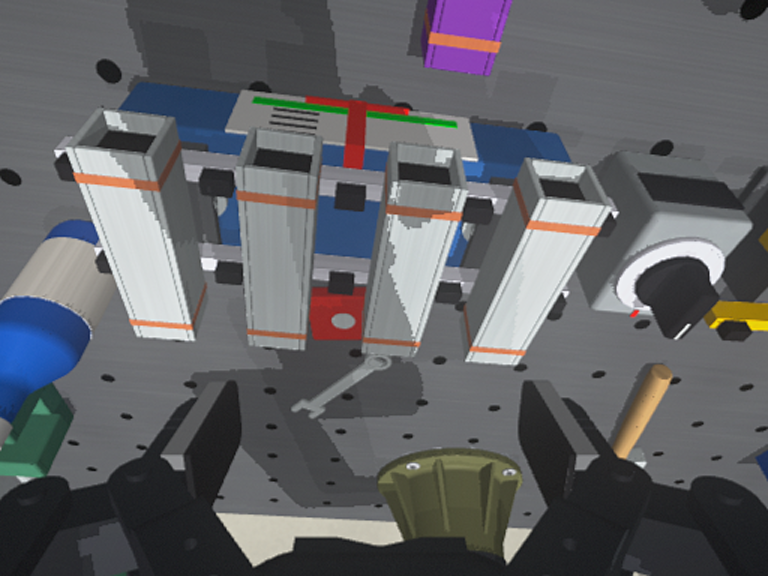

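View pics/ap.png

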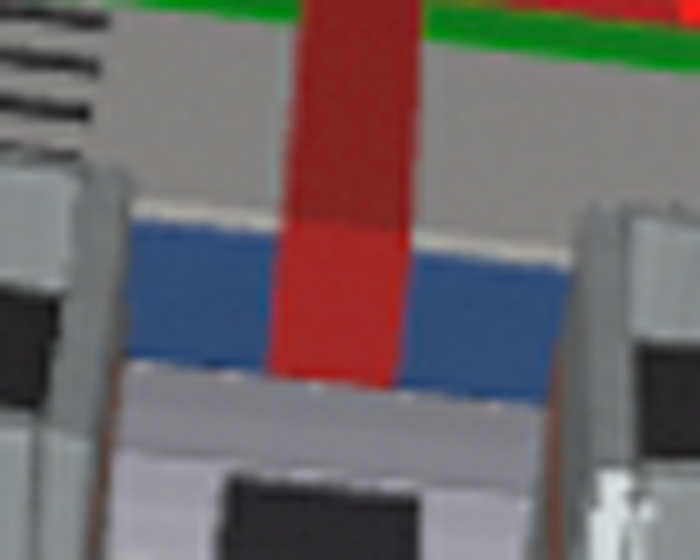

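Run:
```python
from h import *
C,im=load('w31'); save(im,'aq.png',6,(145,50,275,115));
```

```text
(no output)
```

View pics/aq.png

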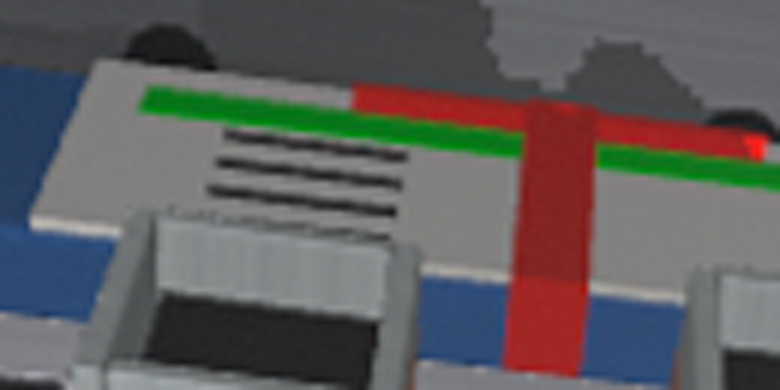

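Run:
```python
from h import *
from scipy.optimize import least_squares
A,_=load('w30');B,_=load('w31')
def tri(pa,pb):
    f=lambda X: np.r_[proj(A,X)-pa,proj(B,X)-pb]
    r=least_squares(f,[.66,.23,.06]); return np.round(r.x,4),np.round(r.fun,2)
print('red L',tri((229.4,142.5),(203.7,66.2))); print('red R',tri((260.3,145.8),(272.5,74.5)))
# line intersections: given y, solve x,z from rows along observed lines
def line(a0,a1,b0,b1,y):
    # lines in image through points; solve x,z s.t. projected point lies on both lines
    n=lambda p,q:(lambda d:np.array([-d[1],d[0]])/np.hypot(*d))(np.subtract(q,p))
    na,nb=n(a0,a1),n(b0,b1)
    f=lambda X:[na@(proj(A,[X[0],y,X[1]])-a0),nb@(proj(B,[X[0],y,X[1]])-b0)]
    r=least_squares(f,[.66,.06]); return np.round(r.x,4)
pA=lambda x,y:np.array([218+x/12,130+y/12]); pB=lambda x,y:np.array([145+x/6,50+y/6])
print('red',line(pA(137,150),pA(508,190),pB(352,97),pB(765,147),.225))
print('green',line(pA(135,195),pA(490,235),pB(143,100),pB(775,178),.225))
print('plate top',line(pA(120,268),pA(480,312),pB(35,222),pB(685,298),.225))
```

```text
red L (array([0.6559, 0.262 , 0.0132]), array([-6.21, -0.9 ,  4.4 ,  0.32]))
red R (array([0.6604, 0.201 , 0.0208]), array([ 5.72, -0.03, -4.08, -0.07]))
red [0.6575 0.0151]
green [0.6518 0.0143]
plate top [0.651  0.0549]
```

Run:
```python
from h import *
C,im=load('w28'); f=lambda p,z: ray(C,(222+p[0]/8,172+p[1]/8),z)
a,b=f((284,350),.124),f((278,448),.124); d=a-b; print('line deg',np.degrees(np.arctan2(d[1],d[0]))%360)
a,b=f((232,575),.124),f((243,290),.124); d=b-a; print('bar left edge deg',np.degrees(np.arctan2(d[1],d[0]))%360)
a,b=f((100,92),.08),f((72,580),.08); d=a-b; print('rec',np.degrees(np.arctan2(d[1],d[0]))%360)
save(eyes.camera('scene'),'ar.png',3,(150,100,350,300))
```

```text
line deg 181.49974892784925
bar left edge deg 182.39637327314855
rec 180.3239880528866
```

View pics/ar.png

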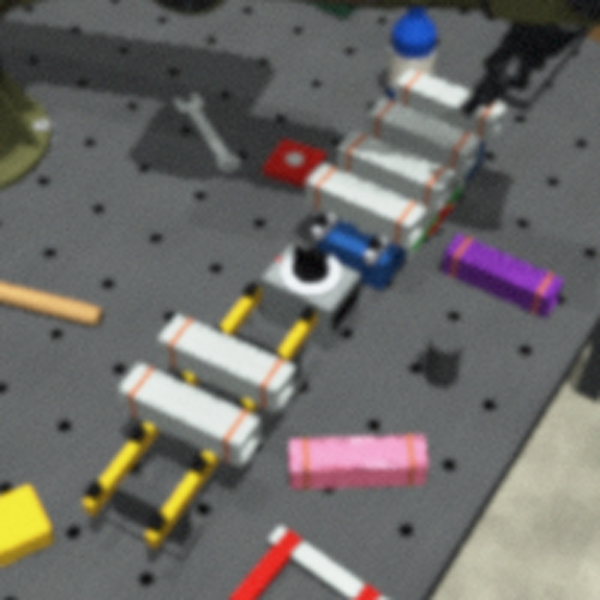

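All six tubes are in place, and the knob stands at zero within about 2°. I'm handing the job in.

```bash
python3 -c "
from station import arm, sensors
print(sensors.sense()['contact_force']); print(arm.job_done())"
```

```text
[ 0.5625066   0.73537595 -0.0727656 ]
the job is handed in; nothing more can be done
None
```

I reset the knob first and then laid out all six tubes, and handed the job in at about 47 s; no verdict was reported.

**What I did**
- **Knob:** I turned it about 126° counter-clockwise to its zero stop.
- **Weigh rails:** I laid three table tubes beside the one already there, so all four places are filled.
- **Trestle:** the two tubes left over went across the yellow rails.
- **Left alone:** I did not touch the magnet, bottle, tape measure, or the pink and purple look-alikes.

**What the last checks showed**
- **Knob:** it reads within about 1–2° (0.02–0.04 rad) of zero.
- **Pointer:** measured from two wrist views, it stands less than 1 mm from the middle of the green band, which means the rails have sunk about 35 mm.
- **Tubes:** middles fit to within a few millimetres of midway between the rails, and all are within about 3° of square. In the last scene picture all six lie across the rails, with the gripper clear.

**Where things disagreed**
- **Finger ends:** they sat about 37 mm short of the stated TCP (tool point). My first grip on the knob therefore closed on air above the bar; I corrected the heights after that.
- **Occupied place:** I first misjudged which place on the weigh rails was taken. A picture before lowering showed it, and I used a free place instead.
- **Rail height:** an estimate from the tube outlines was biased by about 12 mm, so I relied on the pointer views instead.

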